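Stow the hand-held thermometer and its sensor clip in the dock

ROBOT

A 6-joint arm with a two-finger parallel gripper is mounted at the origin on a cart in front of the work surface, level with it; the furniture and walls round the work are solid. World frame = base frame: x ahead of the robot, y to its left, z up, the work surface at z = 0. Lengths are in mm, angles in rad, forces in N, time in s.
With the tool pointing down it reaches from about 325 to 925 mm from the base axis. Payload 3.1 kg.
Tool frame: the origin (TCP) lies between the finger pads; the fingertips stand 8 mm ahead of it and the grasp point (between the pads) lies 11 mm behind it (tip_reach is the distance from the TCP to the fingertips, in mm); z points along the fingers, x is the direction in which the jaws open and shut, and the axes are right-handed (so a half turn about z gives the same grasp; the last joint's range is limited). The gripper opens to 85 mm and grips with 20 to 120 N. Pads are 22 mm wide; open, the fingers measure 114 mm over their backs; the gripper's body (76 mm by 85 mm) begins 54 mm behind the grasp point. The pads swing forward as they close: fully open they stand 13 mm farther back than shut.
Start: joints at [-1.264, 0.217, 1.613, -0, 1.311, -0.112], TCP at [254.187, -570.989, 239.3] pointing down, gripper open.
Joint ranges: [-2.75, 2.75], [-0.78, 2.1], [0.31, 2.55], [-1.13, 4.27], [0.13, 2.63], [-2.58, 2.58]. Speed limits (rad/s): [2.79, 2.79, 3.14, 3.14, 3.14, 3.14].

INTERFACE

Orientations are given as a unit quaternion [x, y, z, w].
In Python, from station import * gives the robot as it stands.
- The arm moves only by the shell command python3 -m handwheel 'ROWS' [FORCE]. ROWS is JSON, a list of rows, each an object of numbers: "jaw": the finger opening in m, from 0 to 0.0854; "x", "y", "z": the shift along the tool's x, y, z in m; "turn": the turn about the tool's z in degrees. A call has 1 to 10 rows; each row is the pose to reach, as a shift and turn from the pose commanded when the call began, along the tool's axes at that moment; what a row does not reach only later rows make up. A row lasts 1/8 s, in which the tool goes at most 62.5 mm and 10.7 degrees, less where a joint would pass 70% of its speed; a pose out of reach is approached as far as the arm can. A call with a gripper value outside its range is refused whole. The fingers move at their own pace and stop on an object; FORCE is the grip in N (left out, the last holds). Time passes only in rows, so rows that repeat a pose let the fingers close. It gives the time, the measured TCP pose, the force and the opening at its end, in the units of the state.
- observe(): the state, without advancing time (a new reading comes with each control period).
- capture(name): name is "scene" or "top" or "wrist"; returns a dict with "color" (384x512x3 uint8, red, green, blue), "vfov" (degrees; the focal length in pixels is half the picture's height over the tangent of half this angle, whatever the lens; pixels are square), "cx", "cy" (the principal point, pixels), "rvec" (rotation vector, rad) and "tvec" (3), from world to camera coordinates, as OpenCV has them; the wrist camera has in their place "tool_from_camera" (4x4, takes a point from camera to tool coordinates, whose origin is the TCP and whose axes are the tool frame's). Camera axes: x right, y down, z forward; pixel columns grow to the right and rows downward; lengths in mm; the calibration is good to about 2 mm. A picture is of the moment at which its call begins: read the wrist's pose just before it. There is no depth.
- sign_off(): hands the job in, once; it reports no verdict.
The state is a dict: "time_s": time; "joint_pos": joint angles; "qvel": joint speeds; "tau": joint torques, N m; "tool_pos": TCP position; "tcp_rot": TCP orientation; "wrist_force": force on the tool from outside, world axes, zero at the start; "wrist_torque": the same for the moment, N m; "finger_gap": finger opening in mm.
Only numpy, scipy, OpenCV 4.12 (cv2) and the standard library are available. Lean on these libraries where they do the work, as an engineer would, in place of code of your own. Each camera call takes 0.05 s, during which the arm holds its last target.

TASK

Put the temperature kit away: slide the yellow hand-held thermometer, face up and with its display end outermost, all the way into the sleeve of the blue dock until it meets the back wall. Then squeeze the orange spring clip off the brass plate and let it grip the white fin on top of the dock, pushed well down and upright. Leave the other things on the table where they are and do not drop the clip.

Things in the scene. Friction and masses are not known exactly. Their poses are not given: they have to be found in the camera images.
- inst_mid (a point): Centre of the yellow hand-held thermometer (loose, 0.10 to 0.21 kg), a block 140 long (x) x 68 wide (y) x 21 high (z) mm lying face up on the table; the point is 10.5 mm above its underside. Its x axis points along its length to the display end; the plain end, at -x, goes into the sleeve first. Its z axis points up out of the keys.
- inst_nose (a point): Middle of the plain end face of the thermometer, 70 mm along -x from its centre; same axes.
- dock_mouth (a point): Centre of the mouth of the blue dock's sleeve, 26.5 mm above the table. The dock is fixed. Axes: x level into the sleeve (the way to slide), y to its left, z up. Inside 72 mm wide, 27 mm high: floor 16 mm, ceiling 43 mm above the table. The first 12 mm are a flare that narrows to this from 82 mm wide and 35 mm high. The back wall's inner face lies 127 mm behind the mouth.
- dock_home (a point): Middle of the inner face of the sleeve's back wall; axes as at the mouth. A thermometer that is home touches it and sticks 13 mm out of the mouth. The dock's roof is 47 mm above the table (50 mm at the flare) with a thumb notch 36 mm wide and 44 mm long; outer width 84 mm (92 mm at the flare), outer length 132 mm.
- dock_fin (a point): Middle of the top edge of the white upright fin on the dock's roof, 84.5 mm behind the mouth, 92 mm above the table; same axes as the mouth. The fin is 50 mm long (x), 6 mm thick (y) and rises 40 mm clear above a black foot (top 52 mm above the table).
- clip_pivot (a point): Pivot of the orange spring clip (loose, 55 g) that starts upright on the brass plate. x: along the pivot rod and the plate's edge, y: across the handles, z: up; the axes belong to one half, so lean up to 0.2 rad while squeezed. Jaws 18 mm wide, reaching 34 mm below the pivot; handles 20 mm wide (x), reaching 48 mm above. Fully seated, the pivot is 5 mm above the edge.
- clip_jaw (a joint): Opening of the clip in rad: 0 closed on the 6 mm plate or fin, 0.4 fully squeezed, -0.1 closed on nothing; a spring closes it. At 0 the handles splay, 43 mm over their outer faces at the top. About 7 N along y, 28 mm above the pivot, squeezes them upright against a stop, 24 mm over their outer faces; the jaw tips are then about 19 mm apart.
- ref_fin (a point): Middle of the top edge of the upright brass plate, 72 mm above the table, on a small fixed metal base (64 x 60 mm, top 22 mm above the table). Plate 50 mm long (x), 6 mm thick (y); the clip starts within 12 mm of its middle.
- label_roll: Bystander: white label roll standing on its end, 68 mm across, 50 mm high; origin under its centre.
- tape_roll: Bystander: flat roll of red tape, 92 mm across, 19 mm high; origin under its centre.
- carton: Bystander: small white and red-brown carton, 71 (x) x 110 (y) x 62 mm high; origin under its centre.
- cutter: Bystander: yellow snap cutter, 154 (x) x 19 x 15 mm, lying; origin under its centre.
- bag_easel: Fixed obstacle in the middle of the table: empty grey sheet-metal easel with a leaning back plate; base about 130 x 120 mm, about 175 mm high; origin under its centre.

How it is judged:
By the outcome, as a careful person would: the job done as asked, in the order asked, and still so for the second after the job is handed in, with the robot touching nothing.
It also fails if it takes over 72 s, if anything falls off the work surface, if the arm or the gripper's body presses on something with over 40 N, if the wrist force passes 120 N, or if a joint passes its speed limit or range.

## Working session

There is one attempt and no reset: what is moved stays moved. The work goes in short steps, Python scripts to look and compute and a shell command to move; the robot and the scene stay as the last step left them, time stands still between calls to the robot, and variables do not carry over. Pictures are saved under pics/ and viewed, and the job is handed in when it is done.

```bash
ls; mkdir -p pics; python3 - <<'E'
from station import *
import cv2
s=observe();print(s)
for n in("scene","top","wrist"):
    c=capture(n);cv2.imwrite(f"pics/{n}0.png",c["color"][:,:,::-1])
    print(n,{k:v for k,v in c.items() if k!="color"})
E
```

```text
pics
{'time_s': 0.0, 'joint_pos': array([-1.26417873e+00,  2.17779061e-01,  1.61494846e+00,  5.18120238e-05,
        1.31129473e+00, -1.12194706e-01]), 'qvel': array([ 5.26826978e-04,  1.20214328e-05,  2.52339710e-05,  5.10236459e-04,
        1.45035467e-04, -2.09831813e-03]), 'tau': array([-2.78562484e-04, -3.96845520e+01, -3.03854227e+01,  1.01510011e-04,
        9.76970274e-03,  1.13949937e-05]), 'tool_pos': array([ 253.96542329, -570.19630384,  237.94532437]), 'tcp_rot': array([ 8.38648144e-01, -5.44672208e-01, -9.22408629e-04, -7.90895643e-04]), 'wrist_force': array([ 0.33318306, -0.46736528, -0.43032768]), 'wrist_torque': array([ 0.00340889,  0.01918112, -0.02741825]), 'finger_gap': 85.69491355707689}
scene {'vfov': 45.770624671254566, 'cx': 243.70718429721495, 'cy': 194.09047787785588, 'rvec': array([ 1.77488304, -1.08027106,  0.65589232]), 'tvec': array([-258.39434289,  274.93772136, 1021.22301206])}
top {'vfov': 54.76041847244657, 'cx': 253.60401788502685, 'cy': 188.2104123942705, 'rvec': array([ 2.14857998, -2.06640966,  0.21692886]), 'tvec': array([ -52.37870832,  550.27981071, 1286.47603766])}
wrist {'vfov': 66.3674774372834, 'cx': 252.79733945830898, 'cy': 188.10948220468634, 'tool_from_camera': array([[ 9.99999812e-01,  6.09044990e-04,  7.66571540e-05,
        -2.23460214e-01],
       [-6.07581119e-04,  9.64237047e-01,  2.65040653e-01,
        -6.70233410e+01],
       [ 8.75060143e-05, -2.65040650e-01,  9.64237235e-01,
        -1.35185227e+02],
       [ 0.00000000e+00,  0.00000000e+00,  0.00000000e+00,
         1.00000000e+00]])}
```

View pics/scene0.png

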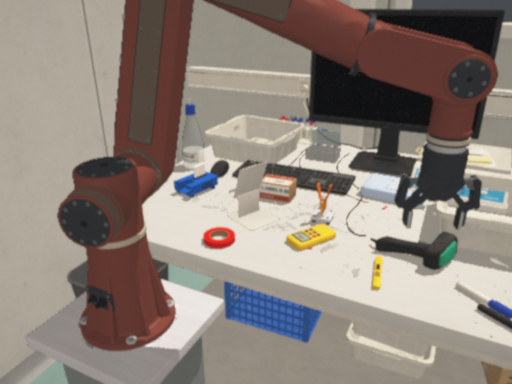

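View pics/top0.png

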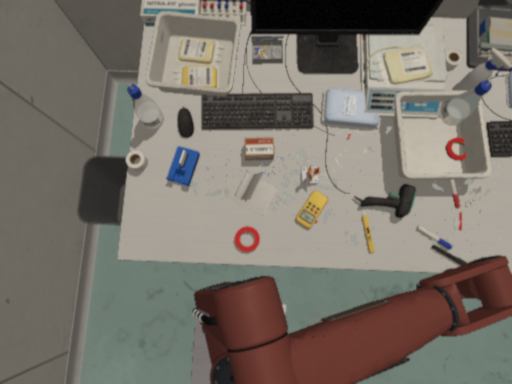

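View pics/wrist0.png

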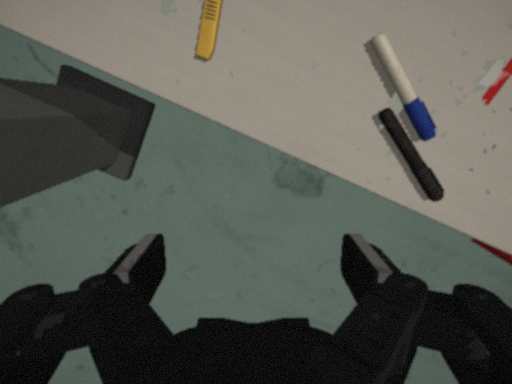

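```bash
cat > h.py <<'E'
from station import *
import cv2, numpy as np
from scipy.spatial.transform import Rotation as R
def cam(c,s=None):
    H=384;f=H/2/np.tan(np.radians(c["vfov"])/2)
    K=np.array([[f,0,c["cx"]],[0,f,c["cy"]],[0,0,1]])
    if "rvec" in c:
        Rm=cv2.Rodrigues(np.array(c["rvec"]))[0];t=np.array(c["tvec"])
    else:
        T=np.eye(4);T[:3,:3]=R.from_quat(s["tcp_rot"]).as_matrix();T[:3,3]=s["tool_pos"]
        M=np.linalg.inv(T@c["tool_from_camera"]);Rm=M[:3,:3];t=M[:3,3]
    return K,Rm,t
def back(c,uv,z,s=None):
    K,Rm,t=cam(c,s);d=Rm.T@np.linalg.inv(K)@np.array([uv[0],uv[1],1.]);o=-Rm.T@t
    return o+d*(z-o[2])/d[2]
def proj(c,P,s=None):
    K,Rm,t=cam(c,s);p=(np.atleast_2d(P)@Rm.T+t)@K.T
    return p[:,:2]/p[:,2:]
def crop(c,x0,y0,w,h,k,name):
    im=c["color"][y0:y0+h,x0:x0+w,::-1]
    cv2.imwrite("pics/"+name,cv2.resize(im,None,fx=k,fy=k,interpolation=cv2.INTER_CUBIC))
E
python3 - <<'E'
from h import *
t=capture("top");crop(t,150,130,200,130,4,"topA.png")
s=capture("scene");crop(s,165,150,180,110,4,"scA.png")
for uv in[(312,209),(183,166),(247,239),(260,149),(368,235),(311,175),(260,190)]:print(uv,back(t,uv,10).round())
E
```

```text
(312, 209) [ 492. -250.   10.]
(183, 166) [638. 242.  10.]
(247, 239) [372. -14.  10.]
(260, 149) [717. -49.  10.]
(368, 235) [ 403. -456.   10.]
(311, 175) [ 622. -246.   10.]
(260, 190) [556. -55.  10.]
```

View pics/topA.png

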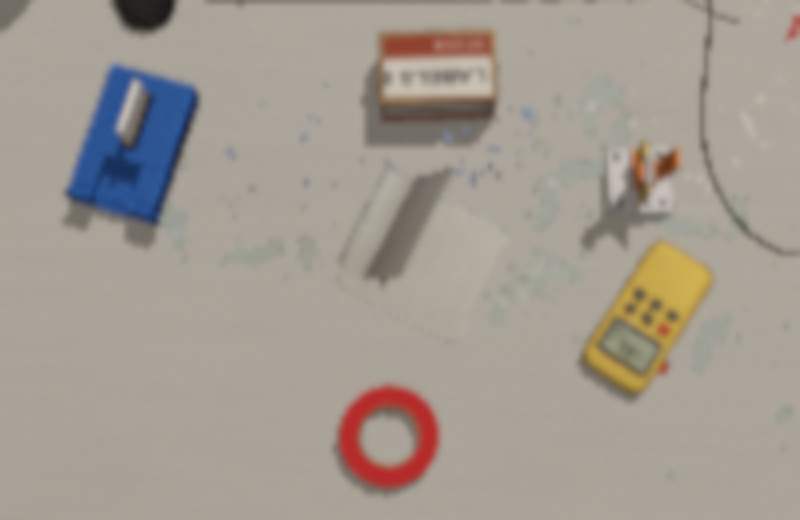

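View pics/scA.png

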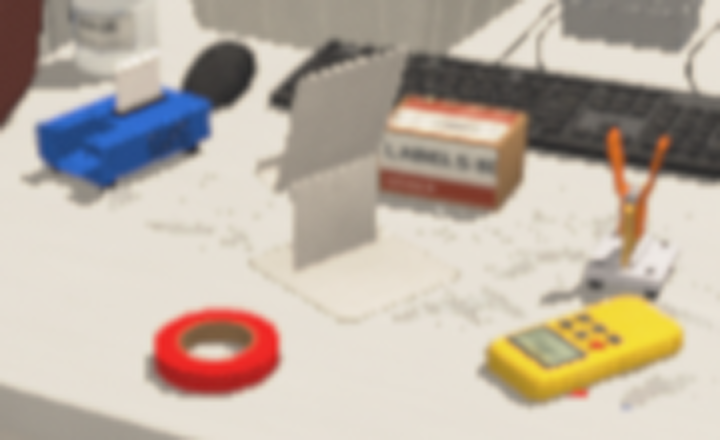

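```bash
python3 -m handwheel '[{"jaw":0.0854,"x":-0.028,"y":-0.05,"z":0,"turn":8},{"jaw":0.0854,"x":-0.056,"y":-0.1,"z":0,"turn":16},{"jaw":0.0854,"x":-0.084,"y":-0.15,"z":0,"turn":24},{"jaw":0.0854,"x":-0.112,"y":-0.2,"z":0,"turn":32},{"jaw":0.0854,"x":-0.14,"y":-0.25,"z":0,"turn":40},{"jaw":0.0854,"x":-0.168,"y":-0.3,"z":0,"turn":48},{"jaw":0.0854,"x":-0.197,"y":-0.348,"z":0,"turn":53},{"jaw":0.0854,"x":-0.197,"y":-0.348,"z":0,"turn":53},{"jaw":0.0854,"x":-0.197,"y":-0.348,"z":0,"turn":53}]' 40
python3 - <<'E'
from h import *
s=observe();c=capture("wrist");print(s["tool_pos"],s["tcp_rot"],s["joint_pos"]);crop(c,0,0,512,384,1.5,"w1.png")
import pickle;pickle.dump((s,c),open("w1.pkl","wb"))
t=capture("top");crop(t,150,130,200,130,4,"topB.png")
E
```

```text
time_s: 1.38
tool_pos: [491.8, -249.6, 239.2]
tcp_rot: [-0.508, 0.861, -0.0, -0.0]
wrist_force: [-0.6, -0.4, -0.0]
finger_gap: 85.7
[ 491.83798556 -249.55907651  239.19682905] [-5.08067343e-01  8.61317265e-01 -7.92194757e-05 -3.71461564e-04] [-5.96413237e-01  6.12397194e-02  1.78805213e+00 -7.68987902e-04
  1.29247504e+00  1.47951174e+00]
```

View pics/w1.png

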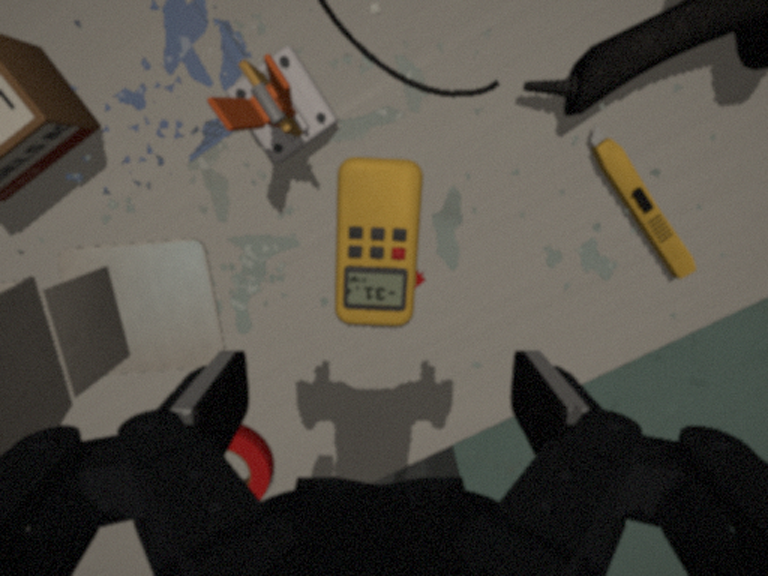

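```bash
cat >> h.py <<'E'
def yellow_rect(c,s,roi,z=19):
    x0,y0,x1,y1=roi
    hsv=cv2.cvtColor(c["color"],cv2.COLOR_RGB2HSV)
    m=cv2.inRange(hsv,(18,110,60),(34,255,255));k=np.zeros_like(m);k[y0:y1,x0:x1]=m[y0:y1,x0:x1]
    n,l,st,_=cv2.connectedComponentsWithStats(k);i=1+np.argmax(st[1:,4]);k=(l==i).astype(np.uint8)
    ct=max(cv2.findContours(k,cv2.RETR_EXTERNAL,cv2.CHAIN_APPROX_NONE)[0],key=cv2.contourArea)[:,0]
    P=np.array([back(c,p,z,s)[:2] for p in ct])
    return ct,P,cv2.minAreaRect(P.astype(np.float32))
E
python3 - <<'E'
from h import *;import pickle
s,c=pickle.load(open("w1.pkl","rb"))
Rt=R.from_quat(s["tcp_rot"]).as_matrix();print(Rt[:,0],np.degrees(np.arctan2(Rt[1,0],Rt[0,0])))
for z in(10,21):
  ct,P,r=yellow_rect(c,s,(200,90,300,225),z);print(z,r,cv2.boxPoints(r).round(1).tolist())
print(ct.min(0),ct.max(0))
E
```

```text
[-4.83734874e-01 -8.75214290e-01  7.20390174e-04] -118.92962622237467
10 ((491.7880859375, -247.02166748046875), (67.7144775390625, 141.1680908203125), 58.44152069091797) [[413.8999938964844, -238.89999389648438], [534.2000122070312, -312.79998779296875], [569.7000122070312, -255.10000610351562], [449.3999938964844, -181.1999969482422]]
21 ((493.55999755859375, -248.06881713867188), (65.67019653320312, 136.90631103515625), 58.44153594970703) [[418.0, -240.1999969482422], [534.7000122070312, -311.8999938964844], [569.0999755859375, -255.89999389648438], [452.3999938964844, -184.3000030517578]]
[224 105] [281 216]
```

```bash
python3 -m handwheel '[{"jaw":0.0854,"x":-0.005,"y":0.0606,"z":0.0,"turn":2.6},{"jaw":0.0854,"x":-0.005,"y":0.0606,"z":0.06,"turn":2.6},{"jaw":0.0854,"x":-0.005,"y":0.0606,"z":0.12,"turn":2.6},{"jaw":0.0854,"x":-0.005,"y":0.0606,"z":0.165,"turn":2.6},{"jaw":0.0854,"x":-0.005,"y":0.0606,"z":0.18,"turn":2.6},{"jaw":0.0854,"x":-0.005,"y":0.0606,"z":0.18,"turn":2.6}]' 60
python3 - <<'E'
from h import *
s=observe();c=capture("wrist");print(s["tool_pos"]);crop(c,0,0,512,384,1.5,"w2.png")
import pickle;pickle.dump((s,c),open("w2.pkl","wb"))
Rt=R.from_quat(s["tcp_rot"]).as_matrix();print(np.degrees(np.arctan2(Rt[1,0],Rt[0,0])))
ct,P,r=yellow_rect(c,s,(120,0,400,300),14);print(r,ct.min(0),ct.max(0))
E
```

```text
time_s: 2.22
tool_pos: [440.9, -216.4, 59.0]
tcp_rot: [-0.487, 0.873, 0.001, -0.0]
wrist_force: [-0.6, -0.2, 0.5]
finger_gap: 85.5
[ 440.87490552 -216.35834059   58.98651569]
-121.68602295309694
((489.6485290527344, -245.2549285888672), (67.79454040527344, 132.22494506835938), 58.4188117980957) [189   0] [313 227]
```

View pics/w2.png

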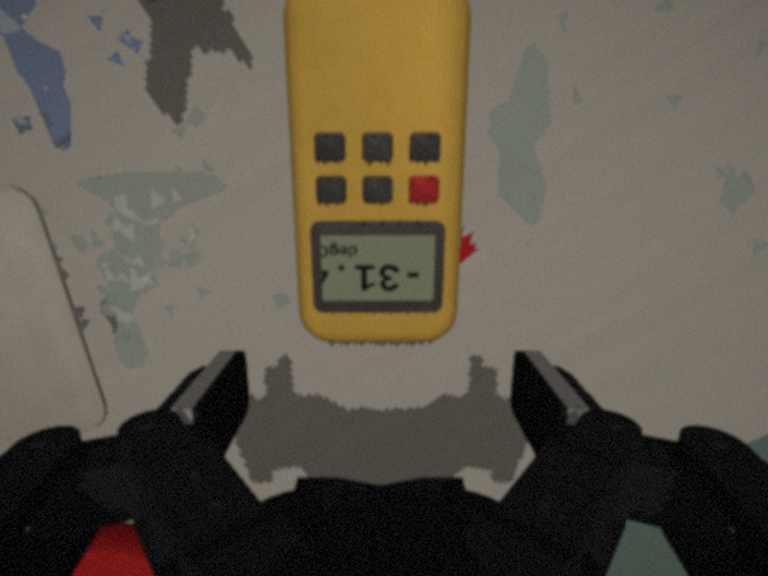

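```bash
python3 -m handwheel '[{"jaw":0.0854,"z":0.035},{"jaw":0.0854,"z":0.054},{"jaw":0.0854,"z":0.057},{"jaw":0.0854,"z":0.057},{"jaw":0.06,"z":0.057},{"jaw":0.06,"z":0.057},{"jaw":0.06,"z":0.057},{"jaw":0.06,"z":0.057}]' 70
python3 - <<'E'
from h import *
s=observe();c=capture("wrist");print(s["tool_pos"],s["finger_gap"],s["wrist_force"]);crop(c,0,0,512,384,1.5,"w3.png")
E
```

```text
[ 442.14928552 -216.96473273   60.38250398] 85.50087783772511 [0.96770549 0.2222175  0.04110027]$[0]: bad value
```

View pics/w3.png

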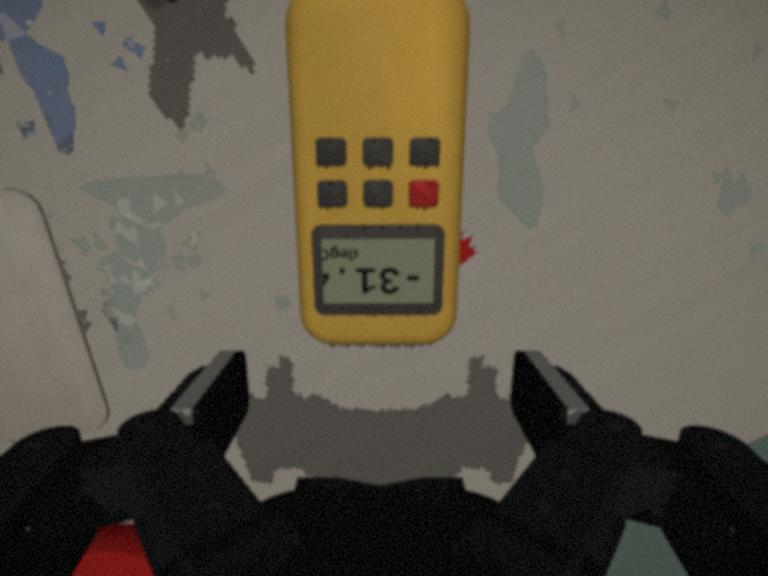

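```bash
python3 -m handwheel '[{"jaw":0.0854,"x":0,"y":0,"z":0.035,"turn":0},{"jaw":0.0854,"x":0,"y":0,"z":0.054,"turn":0},{"jaw":0.0854,"x":0,"y":0,"z":0.057,"turn":0},{"jaw":0.0854,"x":0,"y":0,"z":0.057,"turn":0},{"jaw":0.06,"x":0,"y":0,"z":0.057,"turn":0},{"jaw":0.06,"x":0,"y":0,"z":0.057,"turn":0},{"jaw":0.06,"x":0,"y":0,"z":0.057,"turn":0},{"jaw":0.06,"x":0,"y":0,"z":0.057,"turn":0}]' 70
python3 - <<'E'
from h import *
s=observe();c=capture("wrist");print(s["tool_pos"],s["finger_gap"],s["wrist_force"]);crop(c,0,0,512,384,1.5,"w3.png")
E
```

```text
time_s: 3.32
tool_pos: [443.2, -216.9, 4.4]
tcp_rot: [-0.488, 0.873, -0.002, 0.001]
wrist_force: [-0.5, 0.7, 6.5]
finger_gap: 66.5
[ 443.20891624 -216.91783056    4.38632851] 66.49473606739008 [-0.54832757  0.68449194  6.50154483]
```

View pics/w3.png

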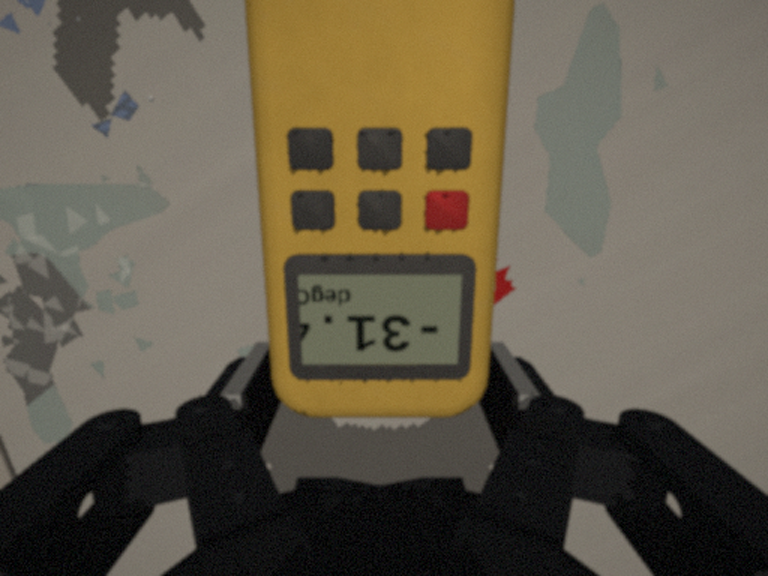

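```bash
python3 -m handwheel '[{"jaw":0.06,"x":0,"y":0,"z":-0.02,"turn":0},{"jaw":0.06,"x":0,"y":0,"z":-0.07,"turn":0},{"jaw":0.06,"x":0,"y":0,"z":-0.13,"turn":0},{"jaw":0.06,"x":0,"y":0,"z":-0.19,"turn":0},{"jaw":0.06,"x":0,"y":0,"z":-0.236,"turn":0},{"jaw":0.06,"x":0,"y":0,"z":-0.236,"turn":0}]' 70
python3 - <<'E'
from h import *
s=observe();c=capture("scene");print(s["tool_pos"],s["finger_gap"],s["wrist_force"]);crop(c,150,50,250,200,3,"s4.png")
t=capture("top")
# dock rough from top: mouth corners & back corners in crop coords
for z,pts in((47,[(115,66),(198,92)]),(50,[(157,222),(66,195)])):
  for p in pts:print(z,p,back(t,(150+(p[0]+.5)/4-.5,130+(p[1]+.5)/4-.5),z).round(1))
E
```

```text
time_s: 4.12
tool_pos: [444.2, -217.5, 244.1]
tcp_rot: [-0.488, 0.873, -0.005, 0.003]
wrist_force: [1.2, -0.3, -1.3]
finger_gap: 66.8
[ 444.15853806 -217.51687034  244.13043635] 66.80816016083129 [ 1.16611985 -0.32783537 -1.34543777]
47 (115, 66) [704.6 257.4  47. ]
47 (198, 92) [682.2 177.9  47. ]
50 (157, 222) [556.  206.2  50. ]
50 (66, 195) [578.1 291.6  50. ]
```

View pics/s4.png

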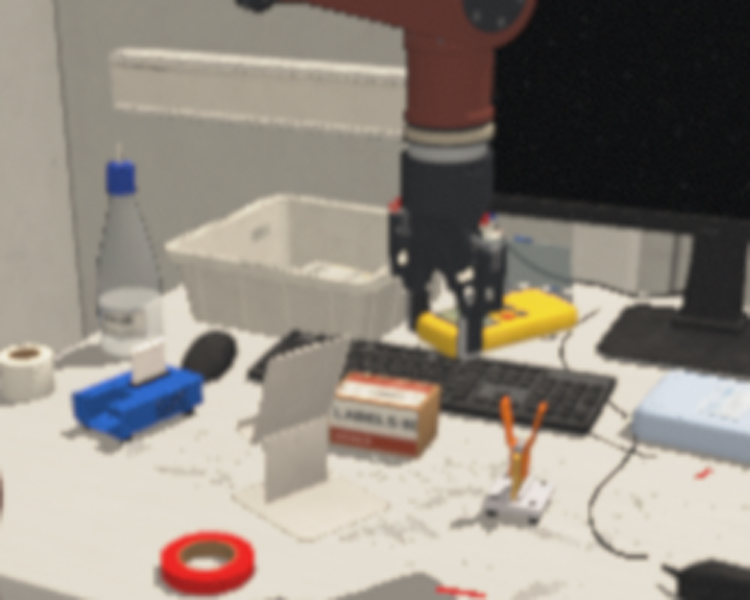

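```bash
python3 -m handwheel '[{"jaw":0.06,"x":-0.03,"y":0.007,"z":0,"turn":-1.5},{"jaw":0.06,"x":-0.08,"y":0.018,"z":0,"turn":-4},{"jaw":0.06,"x":-0.135,"y":0.031,"z":0,"turn":-7},{"jaw":0.06,"x":-0.19,"y":0.044,"z":0,"turn":-10},{"jaw":0.06,"x":-0.245,"y":0.057,"z":0,"turn":-12.5},{"jaw":0.06,"x":-0.3,"y":0.07,"z":0,"turn":-15},{"jaw":0.06,"x":-0.34,"y":0.079,"z":0,"turn":-17},{"jaw":0.06,"x":-0.352,"y":0.081,"z":0,"turn":-17},{"jaw":0.06,"x":-0.352,"y":0.081,"z":0,"turn":-17},{"jaw":0.06,"x":-0.352,"y":0.081,"z":0,"turn":-17}]' 70
python3 - <<'E'
from h import *
s=observe();c=capture("wrist");print(s["tool_pos"],s["finger_gap"],s["wrist_force"],s["joint_pos"]);crop(c,0,0,512,384,1.5,"w5.png")
import pickle;pickle.dump((s,c),open("w5.pkl","wb"))
Rt=R.from_quat(s["tcp_rot"]).as_matrix();print(np.degrees(np.arctan2(Rt[1,0],Rt[0,0])),Rt[:,2])
E
```

```text
time_s: 5.48
tool_pos: [556.1, 125.2, 237.2]
tcp_rot: [-0.611, 0.792, 0.0, -0.001]
wrist_force: [-0.2, -0.4, -0.7]
finger_gap: 66.4
[556.0814775  125.2171409  237.16564892] 66.37135048036173 [-0.19972943 -0.38549023 -0.69425261] [ 9.87119733e-02  1.04188084e-01  1.74591148e+00 -6.84500476e-04
  1.29390062e+00  1.92597475e+00]
-104.68359370083262 [-2.33086495e-03 -8.92482379e-04 -9.99996885e-01]
```

View pics/w5.png

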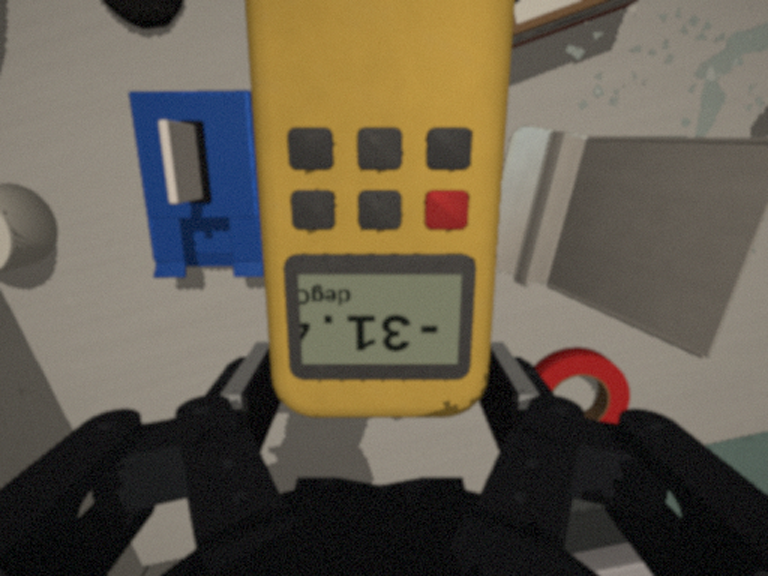

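```bash
python3 - <<'E'
from h import *;import pickle
s,c=pickle.load(open("w5.pkl","rb"));crop(c,75,50,110,145,4,"w5c.png")
E
```

```text
(no output)
```

View pics/w5c.png

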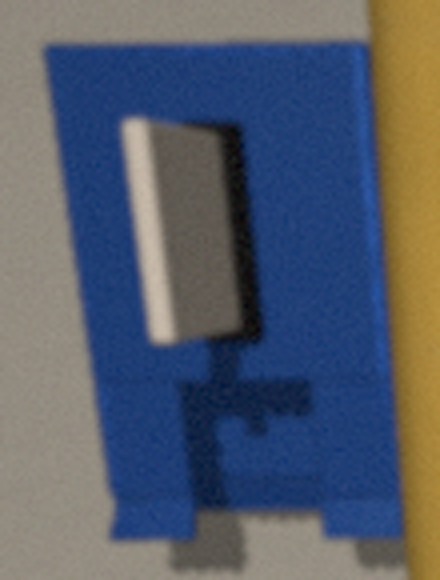

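```bash
python3 - <<'E'
from h import *;import pickle
s,c=pickle.load(open("w5.pkl","rb"))
b=lambda p,z:back(c,(75+(p[0]+.5)/4-.5,50+(p[1]+.5)/4-.5),z,s)
L={k:b(p,z) for k,(p,z) in dict(BL=((45,46),47),BR=((361,43),47),f1=((123,119),92),f2=((147,119),92),f3=((150,343),92),f4=((173,343),92),FL=((110,540),50),NL=((195,540),50),NR=((323,540),50)).items()}
for k,v in L.items():print(k,v.round(1))
fb=(L['f1']+L['f2'])/2;ff=(L['f3']+L['f4'])/2;d=fb-ff
print("fin",(fb+ff)/2,np.linalg.norm(d),np.degrees(np.arctan2(d[1],d[0])))
w=L['FL']-L['NR'];print("mouth edge heading-90",np.degrees(np.arctan2(w[1],w[0]))-90, "NL-NR",np.linalg.norm(L['NL']-L['NR']))
w=L['BL']-L['BR'];print(np.linalg.norm(w),np.degrees(np.arctan2(w[1],w[0]))-90)
a=np.radians(-14.5);u=np.array([np.cos(a),np.sin(a)]);v=np.array([-u[1],u[0]])
m=(L['NL']+L['NR'])/2;print("mouth",m)
for k,p in list(L.items())+[("mid",(fb+ff)/2)]:print(k,((p-m)[:2]@u).round(1),((p-m)[:2]@v).round(1))
E
```

```text
BL [708.  262.3  47. ]
BR [688.2 183.7  47. ]
f1 [677.4 230.2  92. ]
f2 [676.1 225.   92. ]
f3 [629.4 243.1  92. ]
f4 [628.1 237.8  92. ]
FL [581.9 295.   50. ]
NL [575.8 271.7  50. ]
NR [566.6 236.6  50. ]
fin [652.73819927 234.0170377   92.        ] 49.68938018794083 -14.97228730275078
mouth edge heading-90 -14.670481333512967 NL-NR 36.28253421774131
81.05603400480692 -14.133628696026136
mouth [571.19937726 254.12577095  50.        ]
BL 130.3 42.2
BR 130.9 -38.9
f1 108.8 3.4
f2 108.8 -1.9
f3 59.1 3.9
f4 59.1 -1.6
FL 0.1 42.2
NL 0.1 18.1
NR -0.1 -18.1
mid 84.0 0.9
```

```bash
python3 -m handwheel '[{"jaw":0.06,"x":-0.02,"y":0.025,"z":0,"turn":0},{"jaw":0.06,"x":-0.055,"y":0.068,"z":0,"turn":0},{"jaw":0.06,"x":-0.09,"y":0.112,"z":0,"turn":0},{"jaw":0.06,"x":-0.12,"y":0.15,"z":0.03,"turn":0},{"jaw":0.06,"x":-0.129,"y":0.16,"z":0.085,"turn":0},{"jaw":0.06,"x":-0.129,"y":0.16,"z":0.14,"turn":0},{"jaw":0.06,"x":-0.129,"y":0.16,"z":0.17,"turn":0},{"jaw":0.06,"x":-0.129,"y":0.16,"z":0.177,"turn":0},{"jaw":0.06,"x":-0.129,"y":0.16,"z":0.177,"turn":0},{"jaw":0.06,"x":-0.129,"y":0.16,"z":0.177,"turn":0}]' 70
python3 - <<'E'
from h import *
s=observe();c=capture("wrist");print(s["tool_pos"],s["finger_gap"],s["wrist_force"],s["joint_pos"]);crop(c,0,0,512,384,1.5,"w6.png")
import pickle;pickle.dump((s,c),open("w6.pkl","wb"))
Rt=R.from_quat(s["tcp_rot"]).as_matrix();print(np.degrees(np.arctan2(Rt[1,0],Rt[0,0])),Rt[:,2])
c=capture("scene");crop(c,120,130,150,110,5,"s6.png")
E
```

```text
time_s: 6.78
tool_pos: [436.5, 292.2, 63.4]
tcp_rot: [-0.611, 0.791, -0.0, 0.002]
wrist_force: [0.0, -0.3, -0.4]
finger_gap: 66.5
[436.54466124 292.1879157   63.44667308] 66.48430081499646 [ 0.01353641 -0.32323777 -0.42600207] [ 4.56212430e-01  2.30399785e-01  1.96742547e+00 -6.29798843e-05
  9.39571914e-01  2.28259345e+00]
-104.64155233312384 [ 0.00378879  0.00180267 -0.9999912 ]
```

View pics/w6.png

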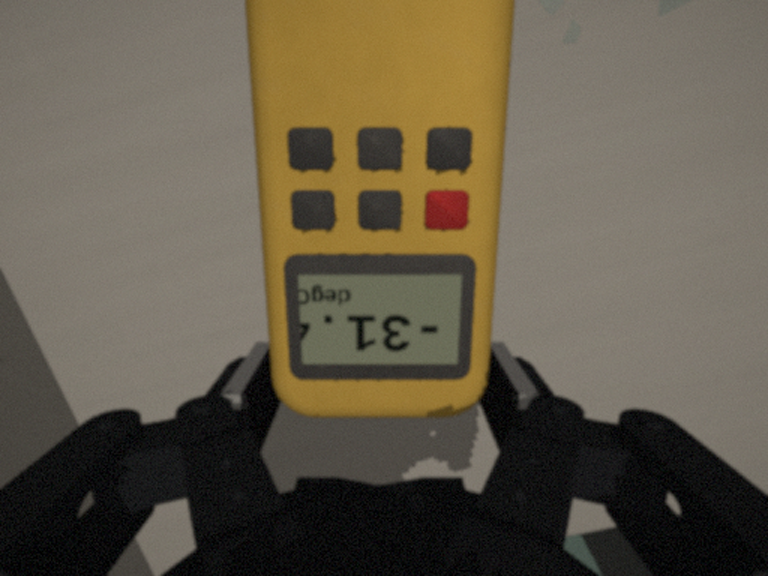

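View pics/s6.png

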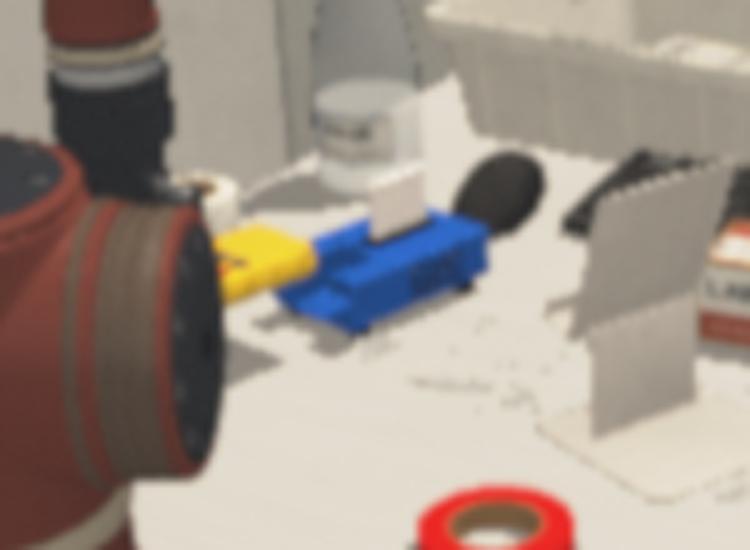

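```bash
cat >> h.py <<'E'
def avg(n=5):
    A=[]
    for i in range(n):
        s=observe();Rt=R.from_quat(s["tcp_rot"]).as_matrix();A.append(np.r_[s["tool_pos"],np.degrees(np.arctan2(Rt[1,0],Rt[0,0])),s["wrist_force"]]);capture("top")
    A=np.array(A);print(A[:,:4].round(1).tolist());print("mean",A.mean(0).round(2),"gap",s["finger_gap"].round(1),"t",s["time_s"]);return A.mean(0)
E
python3 -c "
from h import *
avg(6)"
```

```text
[[436.2, 292.3, 63.3, -104.6], [435.9, 292.2, 63.0, -104.6], [435.5, 292.1, 62.6, -104.6], [435.3, 292.0, 62.3, -104.6], [435.0, 291.9, 62.0, -104.6], [434.8, 291.9, 61.8, -104.6]]Traceback (most recent call last):
  File "<string>", line 3, in <module>
    avg(6)
    ~~~^^^
  File "h.py", line 34, in avg
    A=np.array(A);print(A[:,:4].round(1).tolist());print("mean",A.mean(0).round(2),"gap",s["finger_gap"].round(1),"t",s["time_s"]);return A.mean(0)
                                                                                         ^^^^^^^^^^^^^^^^^^^^^
AttributeError: 'float' object has no attribute 'round'
```

```bash
python3 -m handwheel '[{"jaw":0.06,"x":0.001,"y":0,"z":0.025,"turn":0},{"jaw":0.06,"x":0.001,"y":0,"z":0.039,"turn":0},{"jaw":0.06,"x":0.001,"y":0,"z":0.039,"turn":0},{"jaw":0.06,"x":0.001,"y":0,"z":0.039,"turn":0},{"jaw":0.06,"x":0.001,"y":0,"z":0.039,"turn":0}]' 70
python3 - <<'E'
from h import *
c=capture("scene");crop(c,150,150,110,80,7,"s7.png")
E
sed -i 's/s\["finger_gap"\].round(1)/s["finger_gap"]/' h.py; python3 -c "
from h import *
avg(3)"
```

```text
time_s: 7.8
tool_pos: [435.1, 291.1, 23.1]
tcp_rot: [-0.612, 0.791, -0.0, 0.001]
wrist_force: [0.0, -0.3, -0.6]
finger_gap: 66.3
[[435.1, 291.1, 23.1, -104.6], [434.9, 291.0, 23.0, -104.6], [434.9, 291.0, 22.9, -104.6]]
mean [ 4.3495e+02  2.9104e+02  2.3030e+01 -1.0460e+02 -5.0000e-01 -3.2000e-01
 -1.2400e+00] gap 66.11147387699016 t 7.95
```

View pics/s7.png

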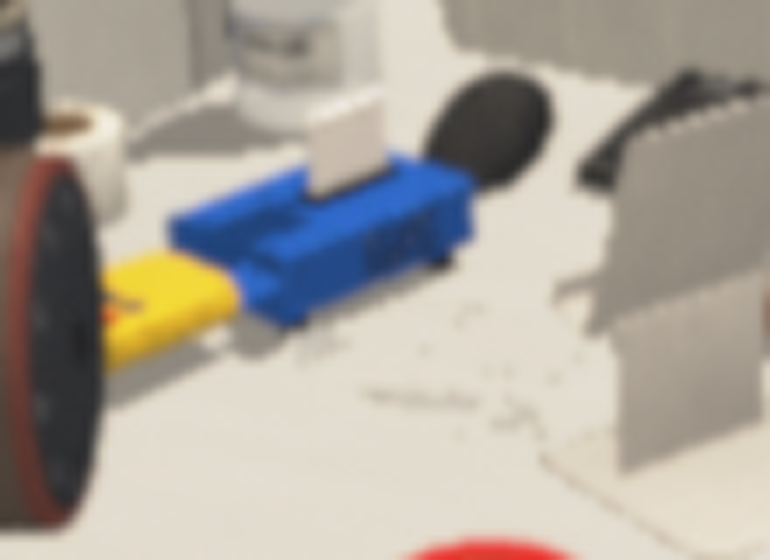

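```bash
python3 -m handwheel '[{"jaw":0.06,"x":0,"y":-0.008,"z":0,"turn":0},{"jaw":0.06,"x":0,"y":-0.016,"z":0,"turn":0},{"jaw":0.06,"x":0,"y":-0.024,"z":0,"turn":0},{"jaw":0.06,"x":0,"y":-0.032,"z":0,"turn":0},{"jaw":0.06,"x":0,"y":-0.04,"z":0,"turn":0},{"jaw":0.06,"x":0,"y":-0.04,"z":0,"turn":0}]' 70
python3 - <<'E'
from h import *
c=capture("wrist");crop(c,0,0,512,384,1.5,"w8.png")
avg(2)
E
```

```text
time_s: 8.75
tool_pos: [474.0, 280.5, 22.5]
tcp_rot: [-0.611, 0.791, -0.0, 0.0]
wrist_force: [1.3, 0.1, 0.2]
finger_gap: 66.5
[[473.3, 280.5, 22.3, -104.6], [472.9, 280.5, 22.2, -104.6]]
mean [ 4.7312e+02  2.8051e+02  2.2220e+01 -1.0463e+02  1.8000e-01 -2.0000e-01
 -1.2400e+00] gap 66.60065187737067 t 8.85
```

View pics/w8.png

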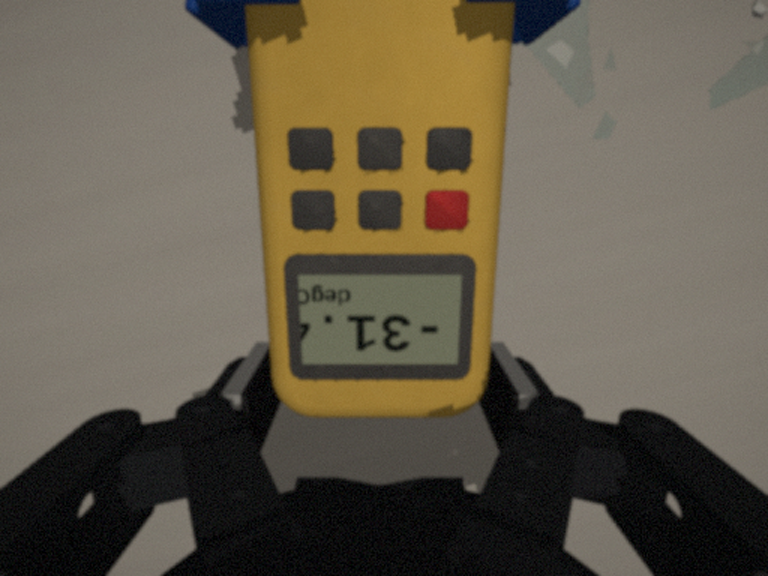

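```bash
python3 -m handwheel '[{"jaw":0.06,"x":0.0005,"y":-0.008,"z":0,"turn":0},{"jaw":0.06,"x":0.0005,"y":-0.016,"z":0,"turn":0},{"jaw":0.06,"x":0.0005,"y":-0.024,"z":0,"turn":0},{"jaw":0.06,"x":0.0005,"y":-0.032,"z":0,"turn":0},{"jaw":0.06,"x":0.0005,"y":-0.04,"z":0,"turn":0},{"jaw":0.06,"x":0.0005,"y":-0.04,"z":0,"turn":0}]' 70
python3 - <<'E'
from h import *
c=capture("wrist");crop(c,0,0,512,384,1.5,"w9.png")
avg(2)
E
```

```text
time_s: 9.65
tool_pos: [512.6, 269.9, 22.5]
tcp_rot: [-0.611, 0.791, -0.0, 0.0]
wrist_force: [0.9, 0.2, -0.7]
finger_gap: 66.2
[[511.9, 269.9, 22.3, -104.6], [511.5, 270.0, 22.2, -104.6]]
mean [ 5.1172e+02  2.6996e+02  2.2240e+01 -1.0463e+02 -3.0000e-01  1.5000e-01
 -6.7000e-01] gap 66.45048496566596 t 9.75
```

View pics/w9.png

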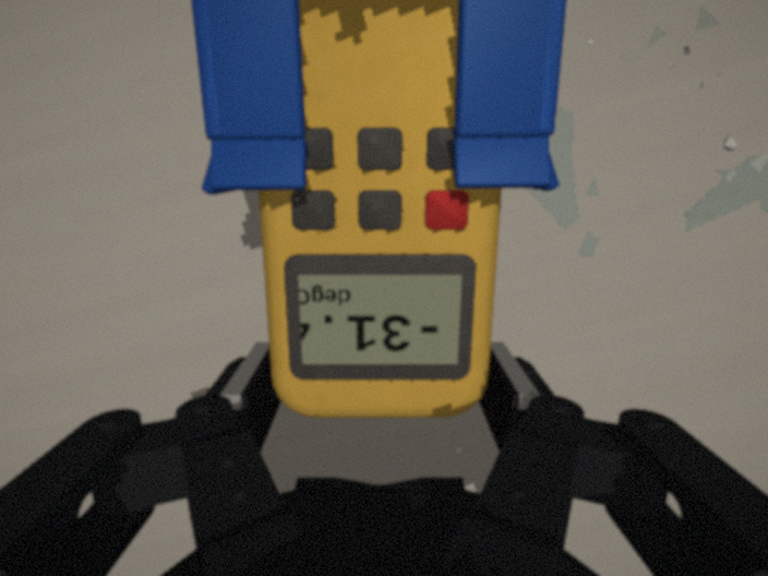

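```bash
python3 -m handwheel '[{"jaw":0.06,"x":0,"y":-0.008,"z":0,"turn":0},{"jaw":0.06,"x":0,"y":-0.016,"z":0,"turn":0},{"jaw":0.06,"x":0,"y":-0.024,"z":0,"turn":0},{"jaw":0.06,"x":0,"y":-0.032,"z":0,"turn":0},{"jaw":0.06,"x":0,"y":-0.04,"z":0,"turn":0},{"jaw":0.06,"x":0,"y":-0.044,"z":0,"turn":0},{"jaw":0.06,"x":0,"y":-0.044,"z":0,"turn":0}]' 70
python3 - <<'E'
from h import *
c=capture("wrist");crop(c,0,0,512,384,1.5,"w10.png")
avg(2)
E
```

```text
time_s: 10.68
tool_pos: [554.5, 258.9, 22.3]
tcp_rot: [-0.611, 0.791, 0.0, 0.0]
wrist_force: [0.4, -0.3, -1.2]
finger_gap: 66.3
[[554.2, 258.9, 22.2, -104.6], [553.9, 258.9, 22.2, -104.6]]
mean [ 5.5405e+02  2.5892e+02  2.2190e+01 -1.0461e+02  4.0000e-02 -3.0000e-01
 -1.0400e+00] gap 66.62715574643859 t 10.775
```

View pics/w10.png

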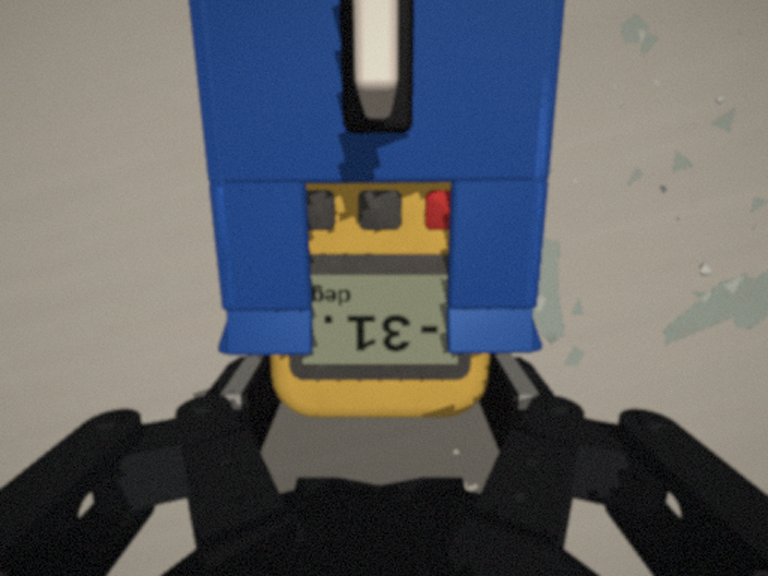

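```bash
python3 -m handwheel '[{"jaw":0.06,"x":0,"y":0,"z":0.002,"turn":0},{"jaw":0.0854,"x":0,"y":0,"z":0.002,"turn":0},{"jaw":0.0854,"x":0,"y":0,"z":0.002,"turn":0},{"jaw":0.0854,"x":0,"y":0.003,"z":0.002,"turn":0},{"jaw":0.0854,"x":0,"y":0.02,"z":0.002,"turn":0},{"jaw":0.0854,"x":0,"y":0.05,"z":0.0,"turn":0},{"jaw":0.0,"x":0,"y":0.06,"z":-0.004,"turn":0},{"jaw":0.0,"x":0,"y":0.06,"z":-0.006,"turn":0},{"jaw":0.0,"x":0,"y":0.06,"z":-0.006,"turn":0},{"jaw":0.0,"x":0,"y":0.055,"z":-0.006,"turn":0}]' 40
python3 - <<'E'
from h import *
c=capture("wrist");crop(c,0,0,512,384,1.5,"w11.png")
avg(2)
E
```

```text
time_s: 12.08
tool_pos: [501.9, 272.7, 28.5]
tcp_rot: [-0.611, 0.791, -0.0, 0.0]
wrist_force: [0.2, 0.8, -0.2]
finger_gap: 12.6
[[502.8, 272.6, 28.6, -104.6], [502.4, 272.6, 28.5, -104.7]]
mean [ 5.0260e+02  2.7261e+02  2.8580e+01 -1.0464e+02  2.4000e-01  8.3000e-01
 -2.4000e-01] gap 0.15830107700552698 t 12.175
```

View pics/w11.png

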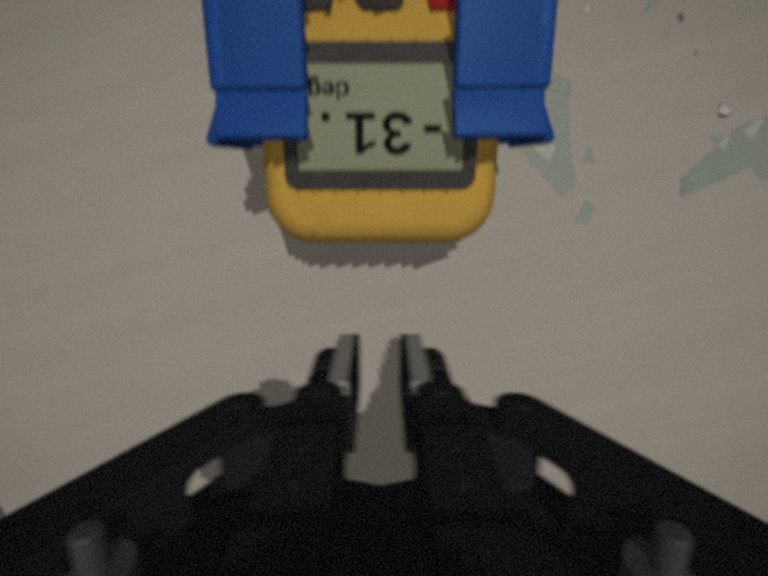

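```bash
python3 -m handwheel '[{"jaw":0.0,"x":0,"y":-0.015,"z":0,"turn":0},{"jaw":0.0,"x":0,"y":-0.025,"z":0,"turn":0},{"jaw":0.0,"x":0,"y":-0.03,"z":0,"turn":0},{"jaw":0.0,"x":0,"y":-0.034,"z":0,"turn":0},{"jaw":0.0,"x":0,"y":-0.038,"z":0,"turn":0},{"jaw":0.0,"x":0,"y":-0.042,"z":0,"turn":0},{"jaw":0.0,"x":0,"y":-0.042,"z":0,"turn":0}]' 40
python3 - <<'E'
from h import *
c=capture("wrist");crop(c,0,0,512,384,1.5,"w12.png")
avg(2)
E
```

```text
time_s: 13.1
tool_pos: [542.1, 262.2, 28.3]
tcp_rot: [-0.611, 0.791, -0.0, 0.0]
wrist_force: [0.1, -0.0, -0.1]
finger_gap: -0.4
[[542.0, 262.2, 28.3, -104.6], [541.9, 262.2, 28.4, -104.6]]
mean [ 5.4192e+02  2.6222e+02  2.8360e+01 -1.0460e+02  5.1000e-01 -2.6000e-01
  2.2000e-01] gap 0.12330097874468934 t 13.2
```

View pics/w12.png

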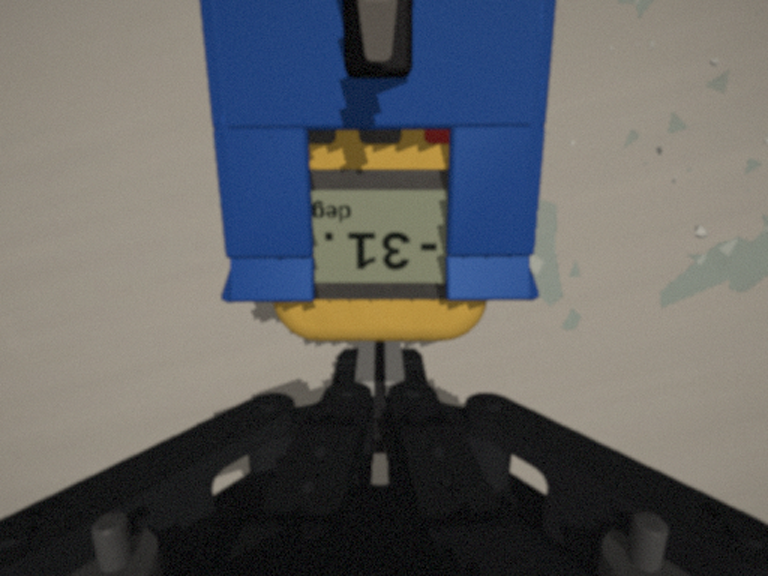

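```bash
python3 -m handwheel '[{"jaw":0.0,"x":0,"y":-0.003,"z":0,"turn":0},{"jaw":0.0,"x":0,"y":-0.006,"z":0,"turn":0},{"jaw":0.0,"x":0,"y":-0.008,"z":0,"turn":0},{"jaw":0.0,"x":0,"y":-0.008,"z":0,"turn":0},{"jaw":0.0,"x":0,"y":-0.008,"z":0,"turn":0}]' 40
python3 - <<'E'
from h import *
avg(2)
E
python3 -m handwheel '[{"jaw":0.0,"x":0,"y":-0.002,"z":0,"turn":0},{"jaw":0.0,"x":0,"y":-0.003,"z":0,"turn":0},{"jaw":0.0,"x":0,"y":-0.003,"z":0,"turn":0}]' 40
python3 - <<'E'
from h import *
c=capture("wrist");crop(c,0,0,512,384,1.5,"w13.png")
avg(2)
E
```

```text
time_s: 13.88
tool_pos: [547.6, 260.6, 28.2]
tcp_rot: [-0.611, 0.791, 0.001, -0.002]
wrist_force: [-5.0, 1.9, 4.6]
finger_gap: 0.4
[[547.6, 260.6, 28.2, -104.6], [547.6, 260.6, 28.2, -104.6]]
mean [ 547.59  260.58   28.22 -104.62   -5.56    1.45    5.09] gap 0.06120876160975003 t 13.925
time_s: 14.35
tool_pos: [547.6, 260.5, 28.2]
tcp_rot: [-0.611, 0.791, 0.004, -0.004]
wrist_force: [-12.8, 2.6, 9.9]
finger_gap: 0.1
[[547.6, 260.6, 28.2, -104.6], [547.6, 260.5, 28.2, -104.6]]
mean [ 547.63  260.55   28.22 -104.63  -12.18    2.92    9.84] gap -0.10212766017709551 t 14.45
```

View pics/w13.png

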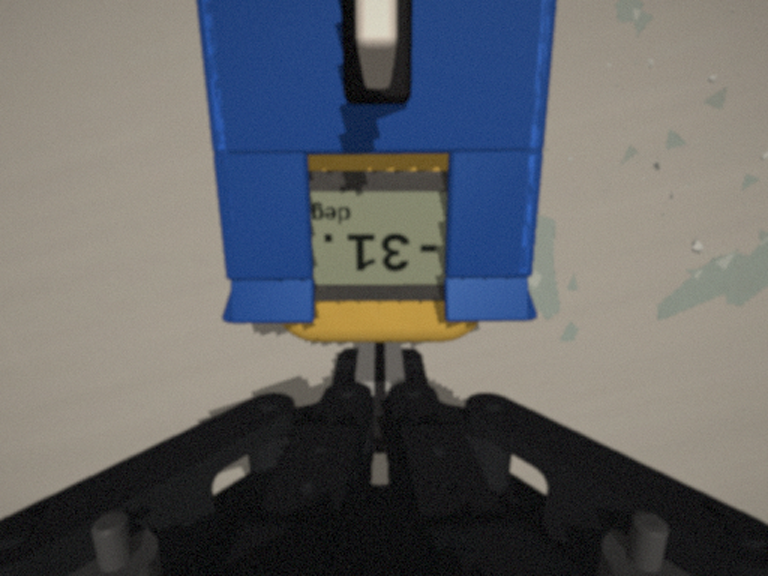

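```bash
python3 -m handwheel '[{"jaw":0.0,"x":0,"y":0.02,"z":0,"turn":0},{"jaw":0.0,"x":0,"y":0.06,"z":-0.02,"turn":0},{"jaw":0.03,"x":0,"y":0.09,"z":-0.07,"turn":0},{"jaw":0.06,"x":0,"y":0.09,"z":-0.13,"turn":0},{"jaw":0.06,"x":0,"y":0.08,"z":-0.18,"turn":0},{"jaw":0.06,"x":0,"y":0.06,"z":-0.2,"turn":0},{"jaw":0.06,"x":0,"y":0.06,"z":-0.2,"turn":0}]' 30
python3 - <<'E'
from h import *;import pickle
s=observe();c=capture("wrist");pickle.dump((s,c),open("w14.pkl","wb"));crop(c,150,0,200,200,4,"w14.png");print(s["tool_pos"])
s,c=pickle.load(open("w1.pkl","rb"));crop(c,125,20,110,110,5.4,"w1c.png")
E
```

```text
time_s: 15.38
tool_pos: [497.0, 274.9, 231.4]
tcp_rot: [-0.611, 0.792, -0.001, 0.003]
wrist_force: [0.0, 0.4, 0.2]
finger_gap: 59.9
[497.01344398 274.91865346 231.351975  ]
```

View pics/w14.png

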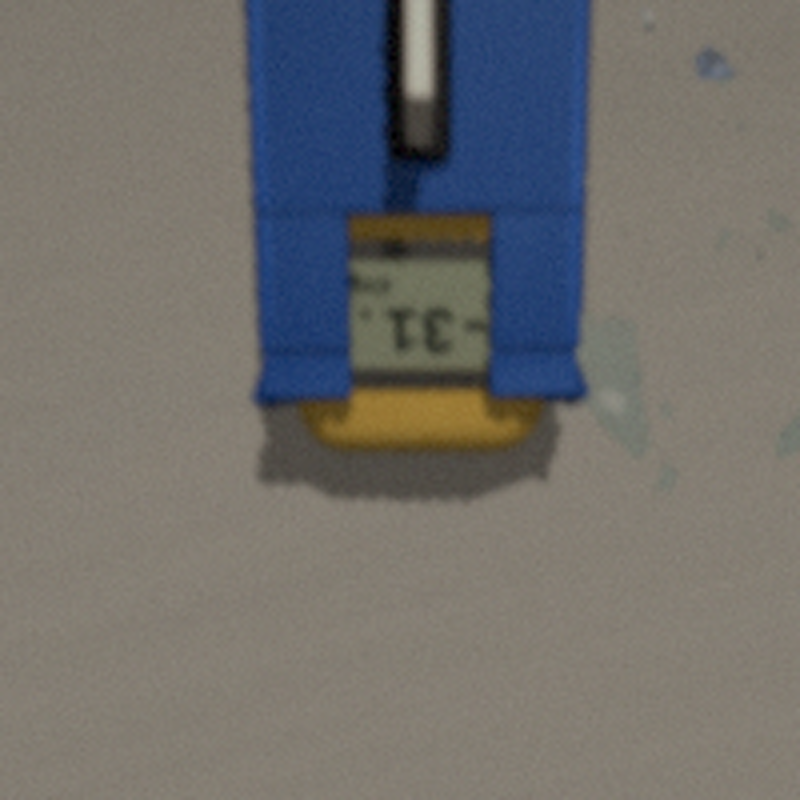

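View pics/w1c.png

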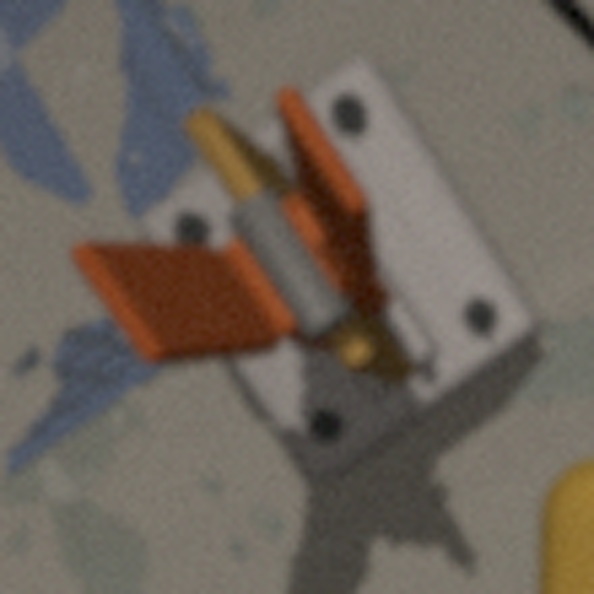

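```bash
python3 - <<'E'
from h import *;import pickle
s,c=pickle.load(open("w1.pkl","rb"))
b=lambda p,z:back(c,(125+(p[0]+.5)/5.4-.5,20+(p[1]+.5)/5.4-.5),z,s)
for n,p,z in [("pl far",(202,115),72),("pl near",(362,352),72),("rod far",(256,203),79),("rod near",(322,325),79),("HL far",(80,248),125),("HL near",(150,358),125),("HR far",(287,92),125),("HR near",(358,207),125)]:
  print(n,b(p,z).round(1))
f=lambda a,b_:np.degrees(np.arctan2(*(b_-a)[1::-1]))
P=b((362,352),72),b((202,115),72);print(np.linalg.norm(P[1]-P[0]),f(*P),(P[0]+P[1])/2)
P=b((322,325),79),b((256,203),79);print(np.linalg.norm(P[1]-P[0]),f(*P),(P[0]+P[1])/2)
P=b((150,358),125),b((80,248),125);print(np.linalg.norm(P[1]-P[0]),f(*P),(P[0]+P[1])/2)
P=b((358,207),125),b((287,92),125);print(np.linalg.norm(P[1]-P[0]),f(*P),(P[0]+P[1])/2)
P=b((528,340),22),b((365,65),22);print(np.linalg.norm(P[1]-P[0]),f(*P))
E
```

```text
pl far [ 644.2 -236.3   72. ]
pl near [ 597.7 -240.    72. ]
rod far [ 626.  -237.9   79. ]
rod near [ 603.8 -237.2   79. ]
HL far [ 621.6 -218.8  125. ]
HL near [ 603.9 -219.2  125. ]
HR far [ 624.4 -256.6  125. ]
HR near [ 606.6 -257.4  125. ]
46.6335655521776 4.474266870524083 [ 620.93224411 -238.16171281   72.        ]
22.211219010016926 -1.7586767250254096 [ 614.8841658  -237.52633398   79.        ]
17.617533257391344 1.2818291682062481 [ 612.7455881  -219.02596279  125.        ]
17.799338215459237 2.567967958896031 [ 615.50298424 -256.98266627  125.        ]
60.8525728662098 2.090251643457124
```

```bash
python3 -m handwheel '[{"jaw":0.07,"x":0.04,"y":-0.014,"z":-0.01,"turn":-1},{"jaw":0.07,"x":0.095,"y":-0.033,"z":-0.01,"turn":-3},{"jaw":0.07,"x":0.15,"y":-0.053,"z":-0.01,"turn":-5},{"jaw":0.07,"x":0.205,"y":-0.072,"z":-0.01,"turn":-7},{"jaw":0.07,"x":0.26,"y":-0.091,"z":-0.01,"turn":-9},{"jaw":0.07,"x":0.315,"y":-0.111,"z":-0.01,"turn":-11},{"jaw":0.07,"x":0.37,"y":-0.13,"z":-0.01,"turn":-13},{"jaw":0.07,"x":0.425,"y":-0.15,"z":-0.01,"turn":-15},{"jaw":0.07,"x":0.47,"y":-0.165,"z":-0.01,"turn":-16.6},{"jaw":0.07,"x":0.486,"y":-0.171,"z":-0.01,"turn":-16.6}]' 30
python3 -m handwheel '[{"jaw":0.07,"x":0,"y":0,"z":0,"turn":0},{"jaw":0.07,"x":0,"y":0,"z":0,"turn":0}]'
python3 - <<'E'
from h import *;import pickle
s=observe();c=capture("wrist");pickle.dump((s,c),open("w15.pkl","wb"));crop(c,160,80,180,130,4.4,"w15.png");print(s["tool_pos"]);crop(c,0,0,512,384,1,"w15f.png")
E
```

```text
time_s: 16.68
tool_pos: [535.5, -240.2, 235.4]
tcp_rot: [0.718, -0.696, -0.002, 0.001]
wrist_force: [0.4, 0.6, -0.3]
finger_gap: 70.3
time_s: 16.92
tool_pos: [536.7, -236.9, 237.3]
tcp_rot: [0.72, -0.694, -0.001, -0.0]
wrist_force: [-0.7, -0.5, -0.4]
finger_gap: 69.7
[ 536.72304135 -236.85249597  237.31159533]
```

View pics/w15.png

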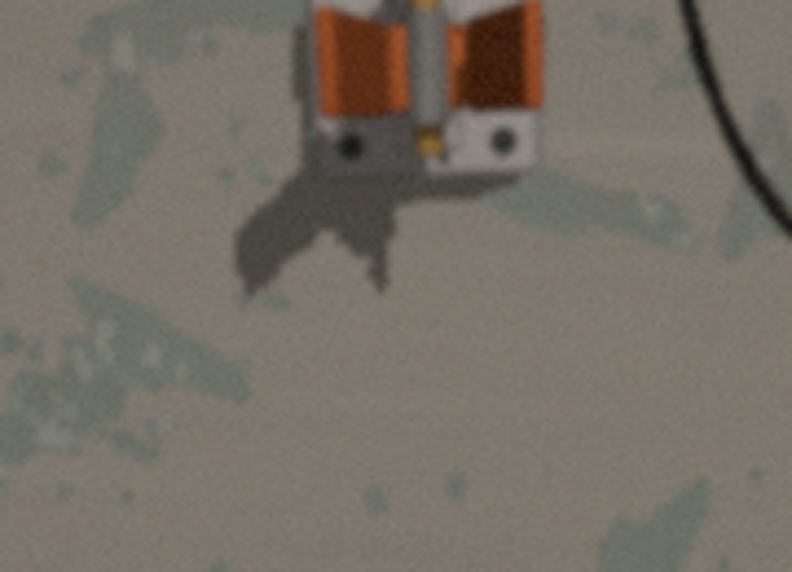

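View pics/w15f.png

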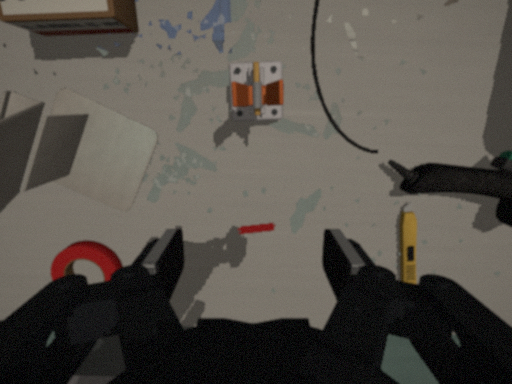

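Clip seen nearly from overhead, around (257,92); aligned with the tool. Measure it.

```bash
python3 - <<'E'
from h import *;import pickle
s,c=pickle.load(open("w15.pkl","rb"));crop(c,217,52,80,75,8,"w15c.png")
Rt=R.from_quat(s["tcp_rot"]).as_matrix();print(np.degrees(np.arctan2(Rt[1,0],Rt[0,0])),Rt[:,2])
E
```

```text
-87.93495578720757 [-0.00160875  0.00188163 -0.99999694]
```

View pics/w15c.png

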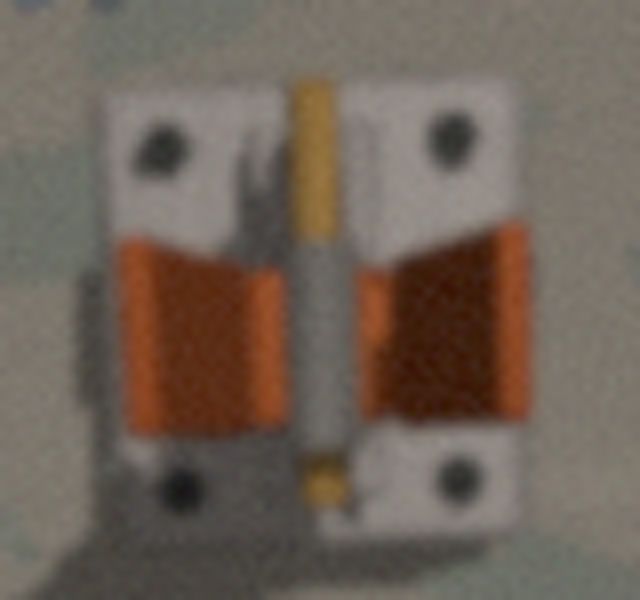

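```bash
python3 - <<'E'
from h import *;import pickle
s,c=pickle.load(open("w15.pkl","rb"))
b=lambda p,z:back(c,(217+(p[0]+.5)/8-.5,52+(p[1]+.5)/8-.5),z,s)
f=lambda a,b_:np.degrees(np.arctan2(*(b_-a)[1::-1]))
for n,a,q,z in [("plate",(325,505),(314,78),72),("HL",(130,437),(121,240),125),("HR",(531,418),(526,225),125),("base",(518,530),(518,85),22),("baseL",(112,530),(104,90),22)]:
  A,B=b(a,z),b(q,z);print(n,np.linalg.norm(A-B).round(1),f(A,B).round(2),((A+B)/2).round(1))
Rt=R.from_quat(s["tcp_rot"]).as_matrix()
mid=(b((130,437),125)+b((121,240),125)+b((531,418),125)+b((526,225),125))/4;print(mid, (Rt.T@(mid-s["tool_pos"])))
print(proj(c,[mid],s))
E
```

```text
plate 49.1 3.85 [ 621.  -236.9   72. ]
HL 18.9 3.78 [ 613.2 -217.1  125. ]
HR 18.4 5.21 [ 616.3 -257.5  125. ]
base 59.9 3.58 [ 622.7 -265.5   22. ]
baseL 59.3 2.01 [ 620.3 -207.4   22. ]
[ 614.74515767 -237.3006533   125.        ] [  3.47701271 -78.12814301 112.18489015]
[[257.41483381  92.94202438]]
```

```bash
python3 -m handwheel '[{"jaw":0.07,"x":0.0035,"y":-0.04,"z":0,"turn":-1.5},{"jaw":0.07,"x":0.0035,"y":-0.07,"z":0.02,"turn":-1.5},{"jaw":0.07,"x":0.0035,"y":-0.078,"z":0.06,"turn":-1.5},{"jaw":0.07,"x":0.0035,"y":-0.078,"z":0.085,"turn":-1.5},{"jaw":0.07,"x":0.0035,"y":-0.078,"z":0.09,"turn":-1.5},{"jaw":0.07,"x":0.0035,"y":-0.078,"z":0.09,"turn":-1.5},{"jaw":0.07,"x":0.0035,"y":-0.078,"z":0.09,"turn":-1.5}]' 30
python3 - <<'E'
from h import *;import pickle
s=observe();c=capture("wrist");pickle.dump((s,c),open("w16.pkl","wb"));crop(c,0,0,512,384,1.5,"w16.png")
avg(3)
E
```

```text
time_s: 17.85
tool_pos: [616.4, -239.8, 150.5]
tcp_rot: [0.728, -0.685, 0.002, -0.001]
wrist_force: [-0.6, 0.4, -0.2]
finger_gap: 69.6
[[616.3, -240.0, 150.5, -86.5], [616.2, -240.0, 150.3, -86.5], [616.0, -240.0, 150.0, -86.5]]
mean [ 6.1617e+02 -2.4002e+02  1.5028e+02 -8.6500e+01  1.6000e-01 -7.0000e-02
  7.0000e-02] gap 69.82658613446304 t 18.0
```

View pics/w16.png

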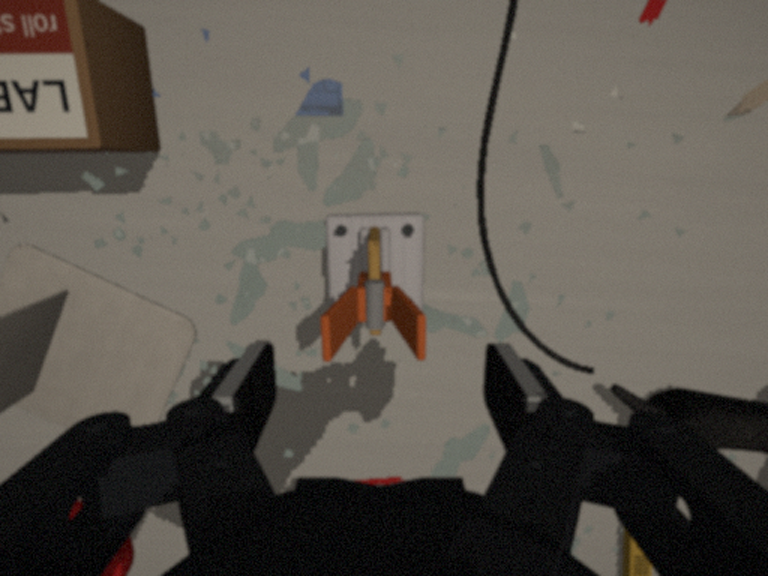

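```bash
python3 -m handwheel '[{"jaw":0.07,"x":-0.0025,"y":0.001,"z":0.02,"turn":0},{"jaw":0.07,"x":-0.0025,"y":0.001,"z":0.045,"turn":0},{"jaw":0.07,"x":-0.0025,"y":0.001,"z":0.057,"turn":0},{"jaw":0.07,"x":-0.0025,"y":0.001,"z":0.057,"turn":0},{"jaw":0.07,"x":-0.0025,"y":0.001,"z":0.057,"turn":0},{"jaw":0.07,"x":-0.0025,"y":0.001,"z":0.057,"turn":0}]' 30
python3 - <<'E'
from h import *;import pickle
s=observe();c=capture("wrist");pickle.dump((s,c),open("w17.pkl","wb"));crop(c,0,0,512,384,1.5,"w17.png")
c=capture("scene");crop(c,280,140,100,90,7,"s17.png")
avg(2)
E
```

```text
time_s: 18.8
tool_pos: [615.0, -237.6, 92.6]
tcp_rot: [0.728, -0.685, 0.001, -0.0]
wrist_force: [0.1, -0.0, 1.5]
finger_gap: 69.9
[[614.8, -237.5, 92.4, -86.5], [614.6, -237.4, 92.2, -86.5]]
mean [ 6.1469e+02 -2.3747e+02  9.2310e+01 -8.6500e+01  4.0000e-02 -0.0000e+00
  3.7000e-01] gap 69.33113308929374 t 18.95
```

View pics/w17.png

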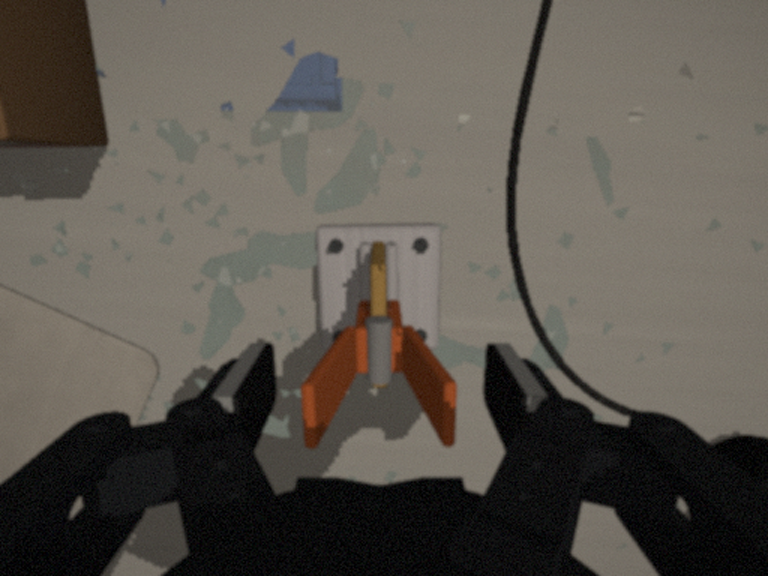

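View pics/s17.png

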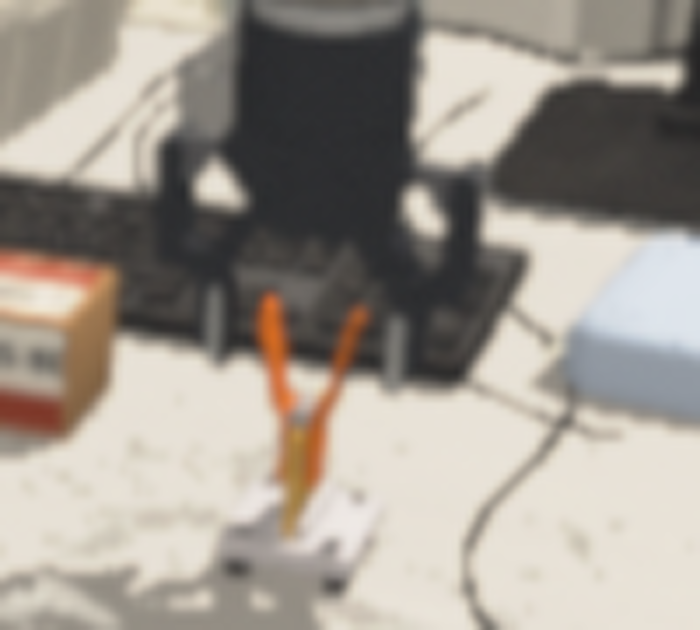

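```bash
python3 -m handwheel '[{"jaw":0.045,"x":0,"y":0,"z":0,"turn":0},{"jaw":0.035,"x":0,"y":0,"z":0,"turn":0},{"jaw":0.028,"x":0,"y":0,"z":0,"turn":0},{"jaw":0.018,"x":0,"y":0,"z":0,"turn":0},{"jaw":0.018,"x":0,"y":0,"z":0,"turn":0},{"jaw":0.018,"x":0,"y":0,"z":0,"turn":0},{"jaw":0.018,"x":0,"y":0,"z":0,"turn":0}]' 30
python3 - <<'E'
from h import *;import pickle
s=observe();c=capture("wrist");pickle.dump((s,c),open("w18.pkl","wb"));crop(c,0,0,512,384,1.5,"w18.png")
c=capture("scene");crop(c,280,140,100,90,7,"s18.png")
avg(2)
E
```

```text
time_s: 19.88
tool_pos: [615.3, -238.2, 93.3]
tcp_rot: [0.728, -0.685, 0.002, -0.0]
wrist_force: [-0.9, -0.8, 6.0]
finger_gap: 22.9
[[615.3, -238.2, 93.3, -86.5], [615.3, -238.2, 93.2, -86.5]]
mean [ 6.1530e+02 -2.3823e+02  9.3250e+01 -8.6500e+01 -1.5000e-01 -9.8000e-01
  6.2100e+00] gap 23.19115174035249 t 20.025
```

View pics/w18.png

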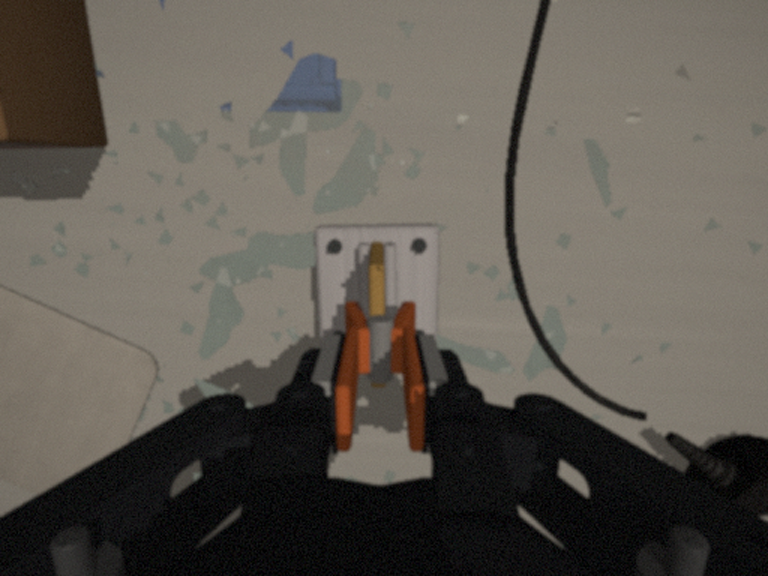

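View pics/s18.png

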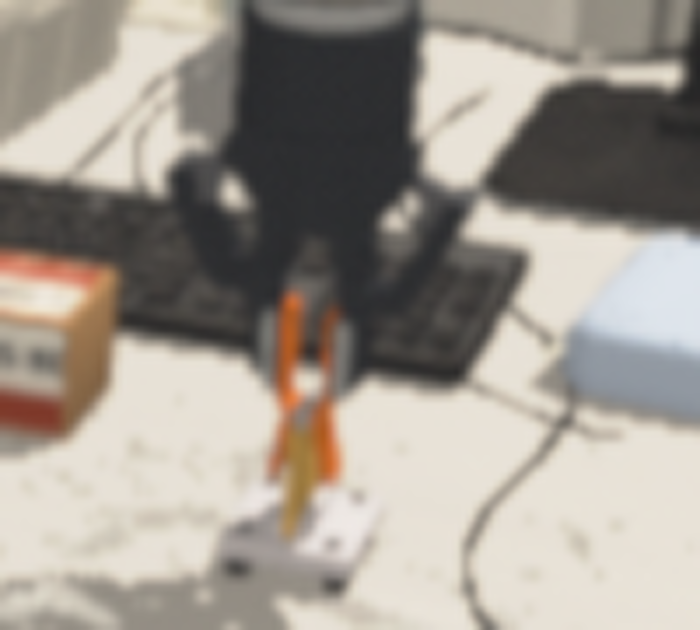

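```bash
python3 -m handwheel '[{"jaw":0.018,"x":0,"y":0,"z":-0.008,"turn":0},{"jaw":0.018,"x":0,"y":0,"z":-0.02,"turn":0},{"jaw":0.018,"x":0,"y":0,"z":-0.04,"turn":0},{"jaw":0.018,"x":0,"y":0,"z":-0.07,"turn":0},{"jaw":0.018,"x":0,"y":0,"z":-0.11,"turn":0},{"jaw":0.018,"x":0,"y":0,"z":-0.145,"turn":0},{"jaw":0.018,"x":0,"y":0,"z":-0.157,"turn":0},{"jaw":0.018,"x":0,"y":0,"z":-0.157,"turn":0}]' 35
python3 - <<'E'
from h import *;import pickle
s=observe();c=capture("wrist");pickle.dump((s,c),open("w19.pkl","wb"));crop(c,0,0,512,384,1.5,"w19.png")
c=capture("scene");crop(c,260,80,110,130,5,"s19.png")
avg(2)
E
```

```text
time_s: 21.08
tool_pos: [614.5, -237.4, 249.7]
tcp_rot: [0.728, -0.685, 0.001, -0.0]
wrist_force: [-0.7, -0.0, -0.3]
finger_gap: 23.0
[[613.1, -236.7, 246.5, -86.5], [612.9, -236.6, 245.8, -86.5]]
mean [ 6.1301e+02 -2.3663e+02  2.4616e+02 -8.6510e+01 -1.7000e-01 -5.0000e-02
 -7.5000e-01] gap 22.829175632337247 t 21.225
```

View pics/w19.png

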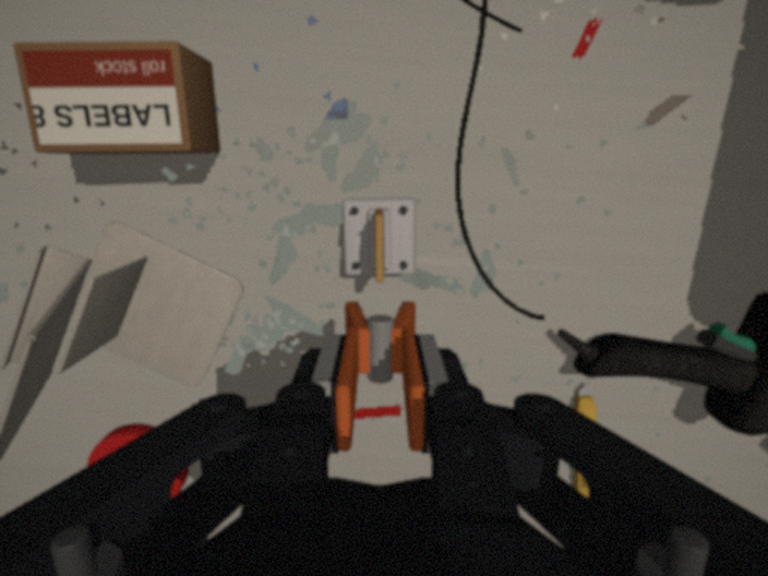

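View pics/s19.png

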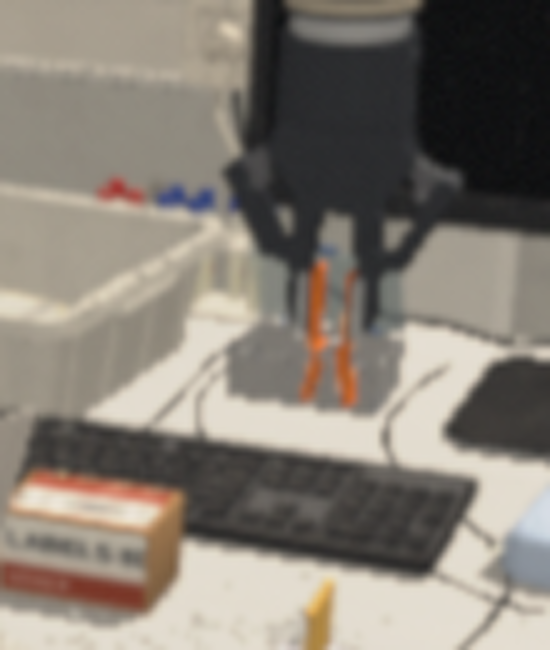

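```bash
python3 -m handwheel '[{"jaw":0.018,"x":-0.02,"y":0,"z":-0.015,"turn":0},{"jaw":0.018,"x":-0.065,"y":0,"z":-0.022,"turn":2},{"jaw":0.018,"x":-0.12,"y":0.001,"z":-0.022,"turn":4},{"jaw":0.018,"x":-0.175,"y":0.001,"z":-0.022,"turn":6},{"jaw":0.018,"x":-0.23,"y":0.001,"z":-0.022,"turn":8},{"jaw":0.018,"x":-0.285,"y":0.002,"z":-0.022,"turn":10},{"jaw":0.018,"x":-0.34,"y":0.002,"z":-0.022,"turn":12},{"jaw":0.018,"x":-0.395,"y":0.003,"z":-0.022,"turn":14},{"jaw":0.018,"x":-0.44,"y":0.003,"z":-0.022,"turn":16},{"jaw":0.018,"x":-0.47,"y":0.003,"z":-0.022,"turn":18.2}]' 35
python3 -m handwheel '[{"jaw":0.018,"x":-0.016,"y":0.005,"z":0,"turn":0},{"jaw":0.018,"x":-0.02,"y":0.006,"z":0,"turn":0},{"jaw":0.018,"x":-0.02,"y":0.006,"z":0,"turn":0},{"jaw":0.018,"x":-0.02,"y":0.006,"z":0,"turn":0}]' 35
python3 - <<'E'
from h import *;import pickle
s=observe();c=capture("wrist");pickle.dump((s,c),open("w20.pkl","wb"));crop(c,0,0,512,384,1.5,"w20.png")
avg(2)
E
```

```text
time_s: 22.52
tool_pos: [581.0, 235.3, 271.0]
tcp_rot: [-0.611, 0.791, 0.0, 0.0]
wrist_force: [0.4, 0.0, -1.2]
finger_gap: 23.1
time_s: 23.02
tool_pos: [581.9, 251.5, 270.3]
tcp_rot: [-0.61, 0.792, -0.0, -0.0]
wrist_force: [-0.3, 0.4, -1.1]
finger_gap: 23.0
[[581.9, 251.5, 270.3, -104.8], [581.9, 251.6, 270.3, -104.8]]
mean [ 5.8195e+02  2.5153e+02  2.7030e+02 -1.0479e+02 -5.2000e-01  1.0000e-01
 -3.0000e-01] gap 23.008055574348912 t 23.125
```

View pics/w20.png

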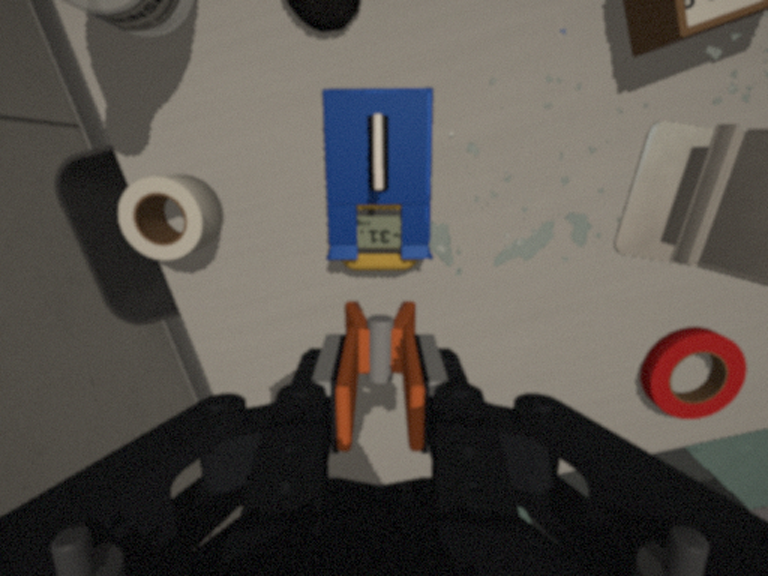

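```bash
python3 - <<'E'
from h import *;import pickle
s,c=pickle.load(open("w20.pkl","rb"));crop(c,225,65,55,65,10,"w20c.png")
E
```

```text
(no output)
```

View pics/w20c.png

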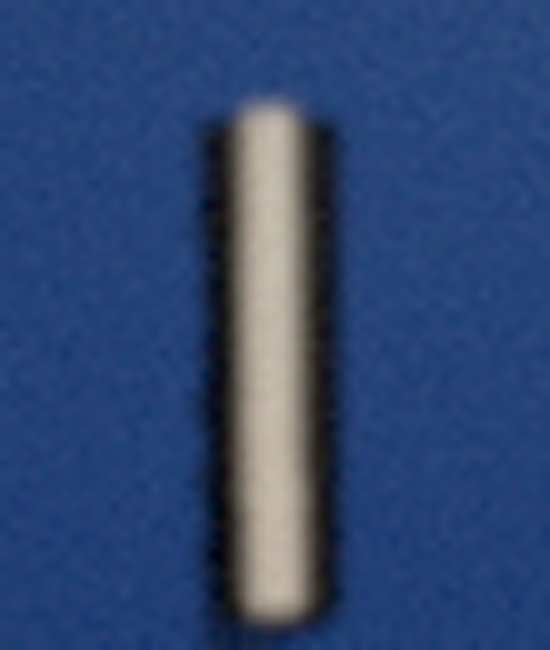

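```bash
python3 - <<'E'
from h import *;import pickle
s,c=pickle.load(open("w20.pkl","rb"))
b=lambda p,z:back(c,(225+(p[0]+.5)/10-.5,65+(p[1]+.5)/10-.5),z,s)
A,B=b((268,100),92),b((277,610),92);d=A-B
Rt=R.from_quat(s["tcp_rot"]).as_matrix()
print(A,B,(A+B)/2,np.linalg.norm(d),np.degrees(np.arctan2(d[1],d[0])))
print("tool",Rt.T@((A+B)/2-s["tool_pos"]))
# clip pivot lateral in tool frame: rod px (380,318..380)/1.5
T=np.array(c["tool_from_camera"]);K,_,_=cam(c,s)
for uv,zt in [((380.5,320),16),((380.5,375),16),((346,445),-31),((416,445),-31)]:
  r=np.linalg.inv(K)@np.array([uv[0]/1.5,uv[1]/1.5,1]);r=T[:3,:3]@r;print(uv,(T[:3,3]+r*(zt-T[2,3])/r[2]).round(1))
E
```

```text
[677.64658777 227.85976755  92.        ] [629.05920905 239.74193902  92.        ] [653.35289841 233.80085329  92.        ] 50.01919001659789 -13.742117480127064
tool [ -1.19559612 -73.58045221 178.2930808 ]
(380.5, 320) [  0.3 -11.   16. ]
(380.5, 375) [ 0.4 11.1 16. ]
(346, 445) [ -9.2   7.9 -31. ]
(416, 445) [  9.9   7.9 -31. ]
```

```bash
python3 -m handwheel '[{"jaw":0.018,"x":-0.0015,"y":-0.035,"z":0,"turn":-0.5},{"jaw":0.018,"x":-0.0015,"y":-0.065,"z":0,"turn":-0.5},{"jaw":0.018,"x":-0.0015,"y":-0.0736,"z":0.03,"turn":-0.5},{"jaw":0.018,"x":-0.0015,"y":-0.0736,"z":0.07,"turn":-0.5},{"jaw":0.018,"x":-0.0015,"y":-0.0736,"z":0.1,"turn":-0.5},{"jaw":0.018,"x":-0.0015,"y":-0.0736,"z":0.11,"turn":-0.5},{"jaw":0.018,"x":-0.0015,"y":-0.0736,"z":0.11,"turn":-0.5},{"jaw":0.018,"x":-0.0015,"y":-0.0736,"z":0.11,"turn":-0.5}]' 35
python3 - <<'E'
from h import *;import pickle
s=observe();c=capture("wrist");pickle.dump((s,c),open("w21.pkl","wb"));crop(c,100,100,300,200,2.6,"w21.png")
c=capture("scene");crop(c,150,110,100,90,7,"s21.png")
avg(3)
E
```

```text
time_s: 24.18
tool_pos: [654.6, 235.7, 162.6]
tcp_rot: [-0.614, 0.789, -0.001, 0.002]
wrist_force: [0.3, 0.6, -0.5]
finger_gap: 22.9
[[654.6, 235.8, 162.7, -104.2], [654.4, 235.7, 162.4, -104.2], [654.1, 235.7, 162.0, -104.2]]
mean [ 6.5436e+02  2.3571e+02  1.6237e+02 -1.0420e+02 -2.4000e-01 -1.1000e-01
 -4.8000e-01] gap 23.14012808762373 t 24.375
```

View pics/w21.png

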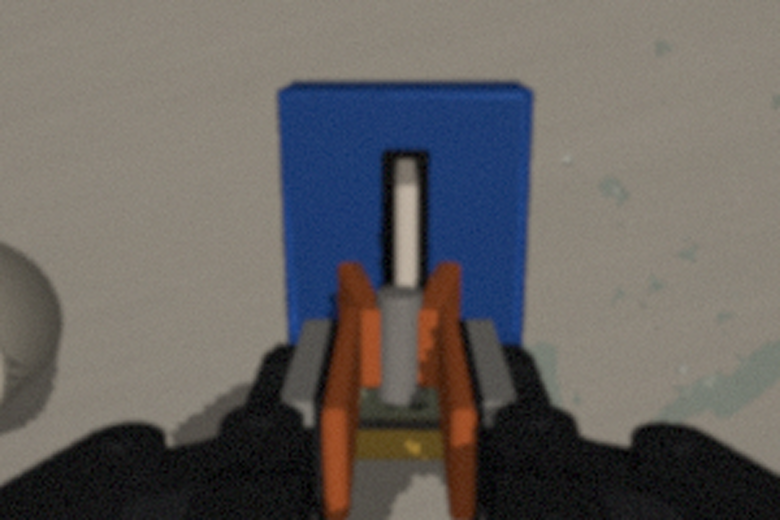

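View pics/s21.png

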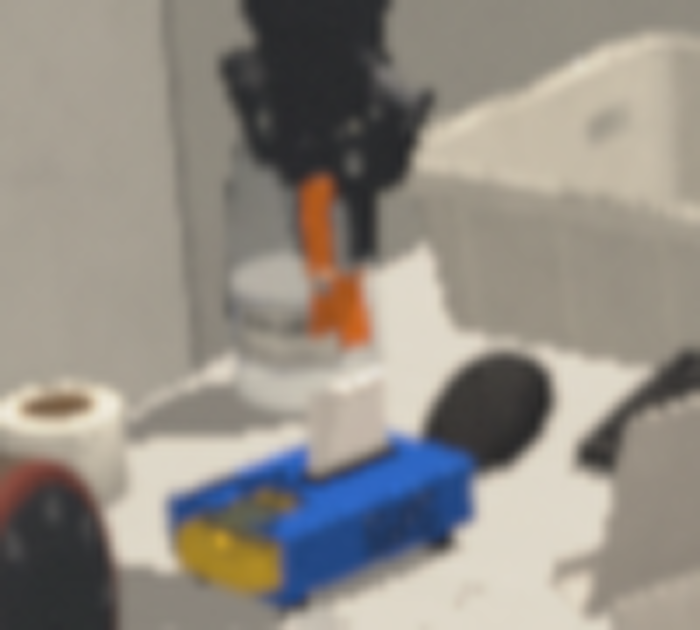

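```bash
python3 -m handwheel '[{"jaw":0.018,"x":0.0015,"y":0,"z":0.005,"turn":0},{"jaw":0.018,"x":0.0015,"y":0,"z":0.015,"turn":0},{"jaw":0.018,"x":0.0015,"y":0,"z":0.025,"turn":0},{"jaw":0.018,"x":0.0015,"y":0,"z":0.033,"turn":0},{"jaw":0.018,"x":0.0015,"y":0,"z":0.035,"turn":0},{"jaw":0.018,"x":0.0015,"y":0,"z":0.035,"turn":0},{"jaw":0.018,"x":0.0015,"y":0,"z":0.035,"turn":0}]' 35
python3 - <<'E'
from h import *;import pickle
s=observe();c=capture("wrist");pickle.dump((s,c),open("w22.pkl","wb"));crop(c,100,100,300,200,2.6,"w22.png")
c=capture("scene");crop(c,150,110,100,90,7,"s22.png")
avg(3)
E
```

```text
time_s: 25.3
tool_pos: [653.3, 234.1, 125.9]
tcp_rot: [-0.614, 0.789, -0.0, 0.0]
wrist_force: [0.1, -0.9, -0.3]
finger_gap: 23.1
[[653.3, 234.1, 125.9, -104.2], [653.3, 234.1, 125.9, -104.2], [653.2, 234.0, 125.8, -104.2]]
mean [ 6.5325e+02  2.3405e+02  1.2587e+02 -1.0421e+02  8.0000e-02 -4.1000e-01
 -8.2000e-01] gap 22.80992328602859 t 25.5
```

View pics/w22.png

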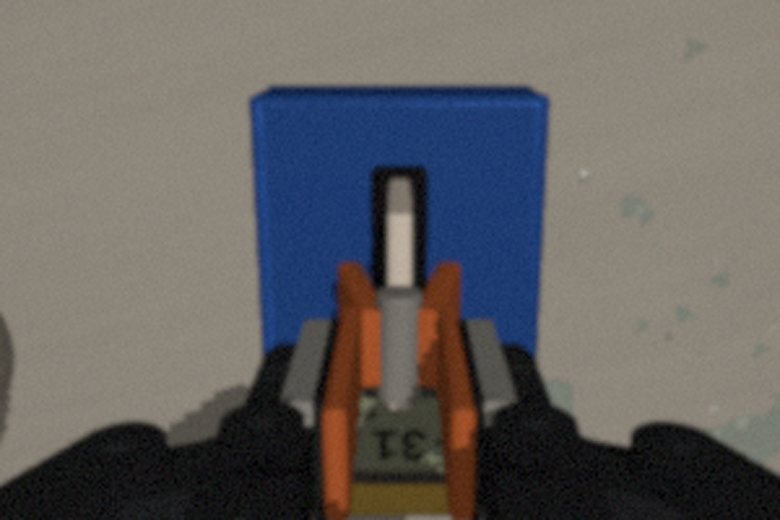

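View pics/s22.png

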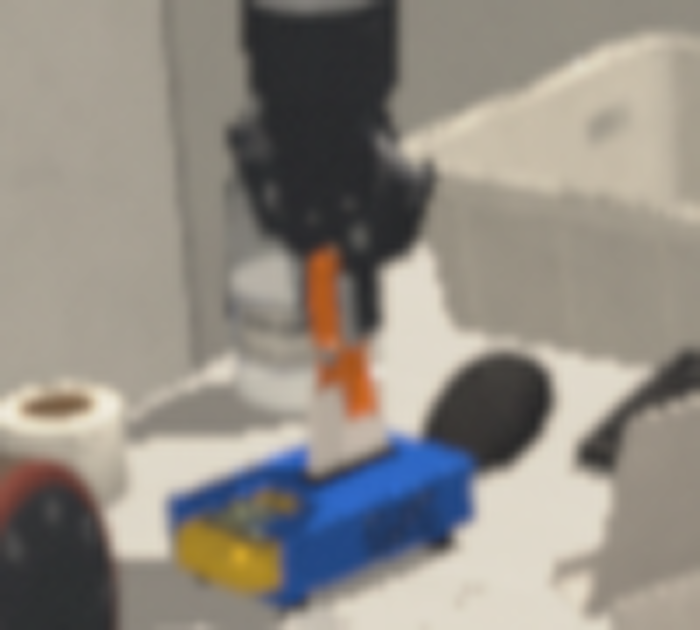

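```bash
python3 -m handwheel '[{"jaw":0.018,"x":0,"y":0,"z":0.004,"turn":0},{"jaw":0.018,"x":0,"y":0,"z":0.008,"turn":0},{"jaw":0.018,"x":0,"y":0,"z":0.011,"turn":0},{"jaw":0.018,"x":0,"y":0,"z":0.0125,"turn":0},{"jaw":0.018,"x":0,"y":0,"z":0.0125,"turn":0},{"jaw":0.018,"x":0,"y":0,"z":0.0125,"turn":0}]' 35
python3 -c "
from h import *
avg(2)"
python3 -m handwheel '[{"jaw":0.018,"x":0,"y":0,"z":0.0015,"turn":0},{"jaw":0.018,"x":0,"y":0,"z":0.0015,"turn":0},{"jaw":0.018,"x":0,"y":0,"z":0.0015,"turn":0}]' 35
python3 -c "
from h import *
avg(2)"
```

```text
time_s: 26.3
tool_pos: [653.1, 234.0, 113.3]
tcp_rot: [-0.614, 0.789, -0.0, 0.0]
wrist_force: [-2.2, -0.7, 2.7]
finger_gap: 23.2
[[653.1, 234.0, 113.3, -104.2], [653.0, 234.0, 113.3, -104.2]]
mean [ 653.07  234.01  113.33 -104.21   -2.15   -0.99    2.85] gap 22.868607767348102 t 26.35
time_s: 26.78
tool_pos: [653.1, 234.0, 113.2]
tcp_rot: [-0.614, 0.789, -0.0, 0.0]
wrist_force: [-4.8, -0.5, 8.3]
finger_gap: 22.8
[[653.1, 234.0, 113.2, -104.2], [653.1, 234.0, 113.2, -104.2]]
mean [ 6.5310e+02  2.3404e+02  1.1324e+02 -1.0419e+02 -3.9800e+00 -5.2000e-01
  8.9400e+00] gap 23.033685221547362 t 26.825
```

```bash
python3 -m handwheel '[{"jaw":0.027,"x":0,"y":0,"z":0.0005,"turn":0},{"jaw":0.032,"x":0,"y":0,"z":0.001,"turn":0},{"jaw":0.038,"x":0,"y":0,"z":0.0015,"turn":0},{"jaw":0.045,"x":0,"y":0,"z":0.002,"turn":0},{"jaw":0.055,"x":0,"y":0,"z":0.001,"turn":0},{"jaw":0.06,"x":0,"y":0,"z":0,"turn":0},{"jaw":0.06,"x":0,"y":0,"z":0,"turn":0}]' 30
python3 - <<'E'
from h import *;import pickle
s=observe();c=capture("wrist");pickle.dump((s,c),open("w23.pkl","wb"));crop(c,100,100,300,200,2.6,"w23.png")
c=capture("scene");crop(c,150,110,100,90,7,"s23.png")
avg(2)
E
```

```text
time_s: 27.75
tool_pos: [653.1, 234.0, 111.5]
tcp_rot: [-0.614, 0.789, -0.0, 0.0]
wrist_force: [-0.7, -0.2, -0.4]
finger_gap: 59.9
[[653.0, 234.0, 111.4, -104.2], [652.9, 233.9, 111.4, -104.2]]
mean [ 6.5297e+02  2.3396e+02  1.1141e+02 -1.0421e+02  7.0000e-02 -1.0000e-02
  3.4000e-01] gap 59.57876819745734 t 27.9
```

View pics/w23.png

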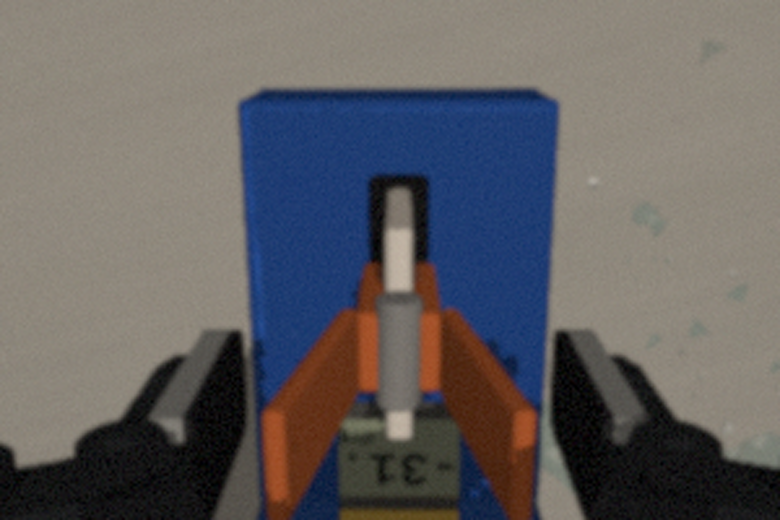

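View pics/s23.png

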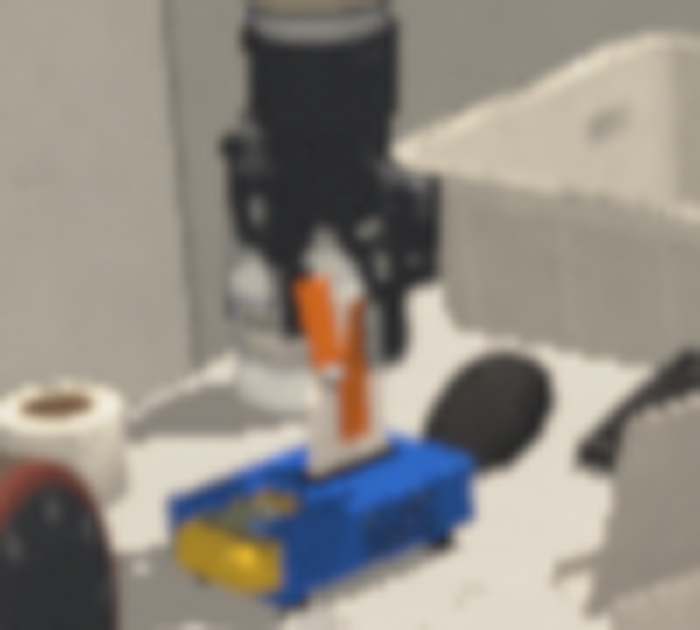

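```bash
python3 -m handwheel '[{"jaw":0.075,"x":0,"y":0,"z":-0.003,"turn":0},{"jaw":0.075,"x":0,"y":0,"z":-0.02,"turn":0},{"jaw":0.075,"x":0,"y":0,"z":-0.06,"turn":0},{"jaw":0.075,"x":0,"y":0,"z":-0.1,"turn":0},{"jaw":0.075,"x":0,"y":0.03,"z":-0.13,"turn":0},{"jaw":0.075,"x":0,"y":0.06,"z":-0.14,"turn":0},{"jaw":0.075,"x":0,"y":0.07,"z":-0.14,"turn":0},{"jaw":0.075,"x":0,"y":0.07,"z":-0.14,"turn":0},{"jaw":0.075,"x":0,"y":0.07,"z":-0.14,"turn":0}]' 30
python3 - <<'E'
from h import *;import pickle
s=observe();c=capture("wrist");pickle.dump((s,c),open("w24.pkl","wb"));crop(c,190,40,130,150,5,"w24.png")
c=capture("scene");pickle.dump(c,open("s24.pkl","wb"));crop(c,170,140,70,70,9,"s24.png")
t=capture("top");crop(t,130,130,220,130,3.6,"t24.png");pickle.dump(t,open("t24.pkl","wb"))
avg(2)
E
```

```text
time_s: 29.08
tool_pos: [585.4, 250.7, 250.5]
tcp_rot: [-0.614, 0.789, -0.0, -0.0]
wrist_force: [0.1, -0.3, -0.3]
finger_gap: 75.1
[[585.5, 250.7, 250.4, -104.2], [585.4, 250.7, 250.5, -104.2]]
mean [ 5.8544e+02  2.5071e+02  2.5045e+02 -1.0424e+02 -2.0000e-01 -1.3000e-01
 -1.5000e-01] gap 74.696065687027 t 29.275
```

View pics/w24.png

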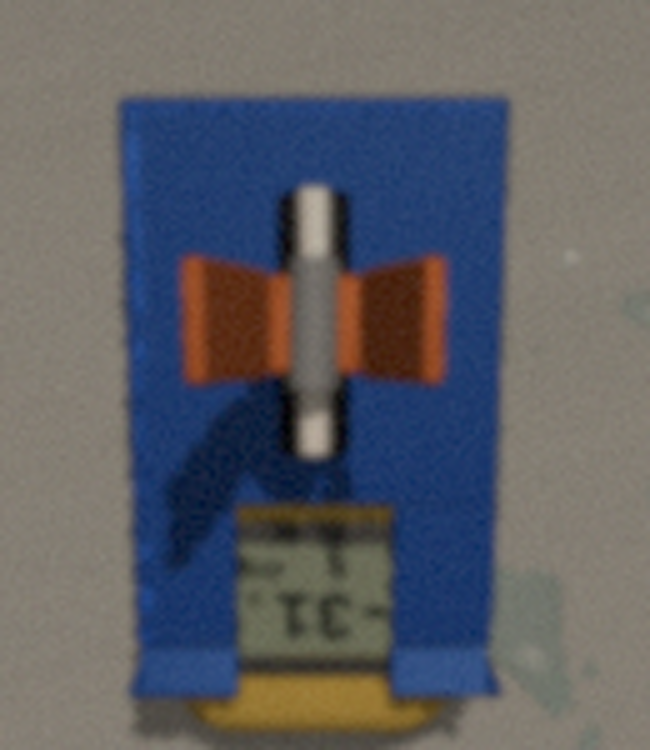

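View pics/s24.png

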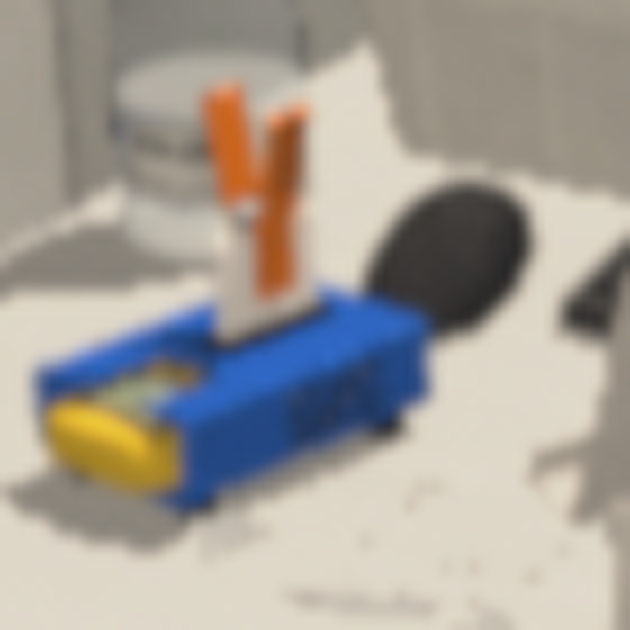

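View pics/t24.png

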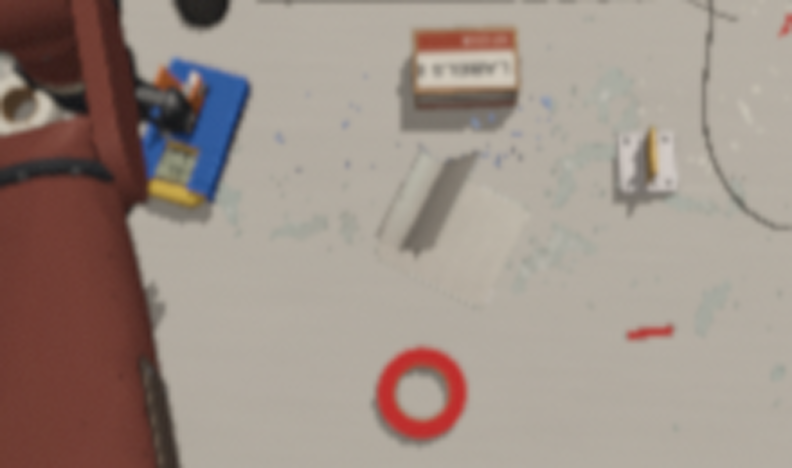

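```bash
python3 - <<'E'
from h import *;import pickle
c=pickle.load(open("s24.pkl","rb"))
u=np.array([.9686,-.2487,0]);v=np.array([.2487,.9686,0]);m=np.array([653.2,233.8,0])
for du in(-9,9):
  p=proj(c,[m+du*u-7*v+np.array([0,0,z]) for z in(63,66)])[:];print(((p-[170,140])*9).round())
print(((proj(c,[m-9*u+20*v+[0,0,145],m+[0,0,97],m+[0,0,92]-25*u])-[170,140])*9).round())
s,w=pickle.load(open("w24.pkl","rb"))
b=lambda p,z:back(w,(190+(p[0]+.5)/5-.5,40+(p[1]+.5)/5-.5),z,s)
# mouth at roof z50 notch corners, thermometer end: lower edge
M=(b((237,697),50)+b((392,697),50))/2
for z in(26,32,37):
  E=b((314,731),z);print(z,((E-M)@u).round(1))
E
```

```text
[[258. 299.]
 [257. 292.]]
[[291. 286.]
 [291. 279.]]
[[197.  86.]
 [257. 208.]
 [210. 238.]]
26 -14.7
32 -13.1
37 -11.7
```

```bash
python3 -c "
from station import *
print(sign_off())"
```

```text
the job is handed in; nothing more can be done
None
```

The thermometer is home in the dock and the orange clip is on the white fin. I handed the job in at about 29 s on the robot's clock, against the 72 s limit.

**Thermometer:** It went in face up, plain end first, and I pushed it until it met a hard stop. The fingers stayed put while the push force rose to about 12–16 N. In the last picture it sticks out about 12–15 mm, depending on the edge height I assume; a fully home thermometer sticks out 13 mm.

**Clip:** I squeezed it off the brass plate and carried it over without dropping it. I then pressed it down on the fin until it met the edge (about 9 N) and released it. In the last pictures it sits upright and symmetric, and its jaw tips are within a pixel or so of where a fully seated clip's would be.

**Other objects and checks:**
- The arm was clear of everything at hand-in, at 0 N.
- The tape, carton and easel look untouched in the last top picture. I did not look at the label roll or cutter again after the clip was placed, but neither was touched.
- No force reading at the end of a move passed about 16 N.
- One move was refused because its rows were missing values. The robot did not move, and I sent it again in full.
- The arm took a fraction of a second to settle after moves, with up to about 2 mm of error. I corrected this from the pictures.

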